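# Gauge the bores, mask them with matching plugs and index the printing shuttle

## Robot

A 6-joint arm with a two-finger parallel gripper is mounted at the origin on a cart in front of the work surface, level with it; the furniture and walls round the work are solid. World frame = base frame: x ahead of the robot, y to its left, z up, the work surface at z = 0. Lengths are in m, angles in rad, forces in N, time in s.
With the tool pointing down it reaches from about 0.375 to 0.975 m from the base axis. Payload 3.8 kg.
Tool frame: the origin (TCP) lies at the very end of the fingers, on their centre line; the grasp point (between the pads) lies 19 mm behind it; z points along the fingers, y is the direction in which the jaws open and shut (so a half turn about z gives the same grasp; the last joint's range is limited). The gripper opens to 85 mm and grips with 20 to 120 N. Pads are 22 mm wide; open, the fingers measure 114 mm over their backs; the gripper's body (76 mm by 85 mm) begins 54 mm behind the grasp point. The pads swing forward as they close: fully open they stand 13 mm farther back than shut.
Start: joints at [-1.19, 0.264, 1.604, -0, 1.274, -0.037], TCP at [0.274, -0.617, 0.231] pointing down, gripper open.
Joint ranges: [-2.63, 2.63], [-0.94, 2.18], [0.31, 2.57], [-1.31, 4.45], [0, 2.66], [-2.55, 2.55]. Speed limits (rad/s): [2.57, 2.57, 3.14, 3.14, 3.14, 3.14].

## Interface

Orientations are given as a rotation vector (axis times angle).
In Python, from workcell import read_state, read_camera, camera_info, finish_job gives the robot as it stands. The module is installed in compiled form; this text tells all that it offers.
- The arm moves only by the tool play_rows, never from a script. Its argument "motion" is a list of rows, each a list of 5 numbers: the shift along the tool's x, y, z in units of 1000 mm (1.0 is 1000 mm), then the turn about the tool's z in units of 2 pi rad (1.0 is 2 pi rad), then the finger opening in mm, from 0 to 85.4. A call has 1 to 5 rows; each row shifts and turns the commanded pose from where the row before left it, along the tool's axes as they then stand; what a row does not reach is not made up. A row lasts 1/8 s, in which the tool goes at most 62.5 mm and 10.7 degrees, less where a joint would pass 70% of its speed; a pose out of reach is approached as far as the arm can. A call with a number of a shift or a turn outside -1 to 1 is refused whole. A call with a gripper value outside its range is refused whole. The fingers move at their own pace and stop on an object; "squeeze" is the grip in N (left out, the last holds). Time passes only in rows, so rows that do not move let the fingers close. It gives the time, the measured TCP pose, the force and the opening at its end, in the units of the state.
- read_state(): the state, without advancing time (a new reading comes with each control period).
- read_camera(name): name is "scene" or "top" or "wrist"; returns the picture (420x560x3 uint8, red, green, blue); there is no depth.
- camera_info(name): a dict with "intrinsics" (3x3 intrinsics, pixels), "pose" (4x4, takes a point from camera to world coordinates). Camera axes: x right, y down, z forward; pixel columns grow to the right and rows downward; lengths in m; the calibration is good to about 2 mm. A picture is of the moment at which its call begins: read the wrist's pose just before it. camera_info takes no time and is no camera call; for the wrist camera it gives the pose at the moment of the call.
- finish_job(): hands the job in, once; it reports no verdict.
The state is a dict: "time": time; "q": joint angles; "joint_vel": joint speeds; "joint_torque": joint torques, N m; "tool_pos": TCP position; "tcp_rot": TCP orientation; "wrist_force": force on the tool from outside, world axes, zero at the start; "torque": the same for the moment, N m; "width": opening from 0.0 (shut) to 1.0 (fully open).
Only numpy, scipy, OpenCV 4.12 (cv2) and the standard library are available. Lean on these libraries where they do the work, as an engineer would, in place of code of your own. Each camera call takes 0.05 s, during which the arm holds its last target. There are 200 camera calls.

## Task

Get the white blanks on the shuttle ready for printing: their bores differ in depth, so gauge them with the depth rod, and before the shuttle is moved close each bore with one masking plug from the tray, the longest that does not stand proud of the blank's top face (a proud plug would tear the screen). When all are closed, pull up the plunger knob, slide the shuttle to the left to the next index hole and let the plunger snap in; the depth rod belongs back upright in its stand, and the blanks stay in their nests.

Things in the scene. Friction and masses are not known exactly. Their poses are not given: they have to be found in the camera images.
- print_base: fixed aluminium plate, 326 mm long (y), 12 mm thick; origin on its underside below the middle of the guides; +y = the way the shuttle slides, to the left. 74 mm in front (-x) of the origin runs an index strip with 10 mm holes at y = -60, 0, +60 mm. Behind, a printing screen 270 mm wide stands tipped up for good: foot 98 mm, top 190 mm behind the origin, 190 mm high
- shuttle (a joint): how far the grey shuttle has slid to the base's +y, m: 0 = plunger in the right-hand index hole (loading position, its start), 0.060 = in the middle hole (the next one), 0.120 = in the left one. About 3 N of friction; held while the pin is in a hole (1 mm of play)
- plunger (a joint): how far the spring plunger is pulled up, m: 0 = pin down in a hole, 0.009 = pin just clear (it also reads about 0.009 when resting between holes), 0.013 = stop. Its spring pushes down with 6 to 10 N. Plunger and knob ride on the shuttle and move with it; the pin drops by itself into a hole it is slid over
- knob_grip (a point): middle of the plunger's black round knob, 26 mm in diameter, 22 mm high (10 mm above and 12 mm below this point), at the front of the shuttle, 74 mm in front of the row of blanks, 54 mm above the table when down
- shuttle_bed (a point): middle of the shuttle's upper face, 27 mm above the table, axes as the base's; three nests lie at y = +66, 0 and -66 mm of it, framed by black ribs 7 mm high; the blanks stand in them
- blank_1: white plastic block to be printed, 52 x 52 x 46 mm, origin at the centre of its underside; a blind bore of 23 mm diameter goes down from the middle of its top face, 12.5 to 35.5 mm deep, different in every block and start, with nothing outside to show it. Stands in one of the three nests. Two or three of the three blocks are there, the rest absent
- blank_2: white plastic block to be printed, 52 x 52 x 46 mm, origin at the centre of its underside; a blind bore of 23 mm diameter goes down from the middle of its top face, 12.5 to 35.5 mm deep, different in every block and start, with nothing outside to show it. Stands in one of the three nests. Two or three of the three blocks are there, the rest absent
- blank_3: white plastic block to be printed, 52 x 52 x 46 mm, origin at the centre of its underside; a blind bore of 23 mm diameter goes down from the middle of its top face, 12.5 to 35.5 mm deep, different in every block and start, with nothing outside to show it. Stands in one of the three nests. Two or three of the three blocks are there, the rest absent
- plug_1: short masking plug: black hard-rubber cylinder 20 mm in diameter, 12 mm long, origin at the centre of its underside; stands upright in the plug tray (three plugs of each length: 12, 20 and 28 mm, mixed)
- plug_2: short masking plug: black hard-rubber cylinder 20 mm in diameter, 12 mm long, origin at the centre of its underside; stands upright in the plug tray (three plugs of each length: 12, 20 and 28 mm, mixed)
- plug_3: short masking plug: black hard-rubber cylinder 20 mm in diameter, 12 mm long, origin at the centre of its underside; stands upright in the plug tray (three plugs of each length: 12, 20 and 28 mm, mixed)
- plug_4: middle masking plug: black hard-rubber cylinder 20 mm in diameter, 20 mm long, origin at the centre of its underside; stands upright in the plug tray (three plugs of each length: 12, 20 and 28 mm, mixed)
- plug_5: middle masking plug: black hard-rubber cylinder 20 mm in diameter, 20 mm long, origin at the centre of its underside; stands upright in the plug tray (three plugs of each length: 12, 20 and 28 mm, mixed)
- plug_6: middle masking plug: black hard-rubber cylinder 20 mm in diameter, 20 mm long, origin at the centre of its underside; stands upright in the plug tray (three plugs of each length: 12, 20 and 28 mm, mixed)
- plug_7: long masking plug: black hard-rubber cylinder 20 mm in diameter, 28 mm long, origin at the centre of its underside; stands upright in the plug tray (three plugs of each length: 12, 20 and 28 mm, mixed)
- plug_8: long masking plug: black hard-rubber cylinder 20 mm in diameter, 28 mm long, origin at the centre of its underside; stands upright in the plug tray (three plugs of each length: 12, 20 and 28 mm, mixed)
- plug_9: long masking plug: black hard-rubber cylinder 20 mm in diameter, 28 mm long, origin at the centre of its underside; stands upright in the plug tray (three plugs of each length: 12, 20 and 28 mm, mixed)
- plug_tray: flat aluminium tray 148 x 148 mm with a rim 8 mm high and an inner floor 4 mm above the table; fixed; origin at the centre of its underside. The plugs stand in it in three rows of three, 46 mm apart
- depth_rod: depth rod, 98 mm long, 0.1 kg: steel rod of 8 mm diameter with ring marks, 48 mm long up to a 4 mm thick flange of 22 mm diameter; above it an aluminium grip of 18 mm diameter (52 to 98 mm from the tip). Origin at the tip, z along the rod towards the grip. Starts upright in its stand, hanging by the flange, tip 4 mm above the table
- rod_stand: wooden block 58 x 58 x 52 mm, fixed, with a 14 mm hole straight through its middle, the depth rod's place; origin at the centre of its underside
- loupe: black folding linen tester, 40 x 40 x 42 mm, a bystander
- tally_counter: round hand tally counter, 52 x 46 x 21 mm, a bystander
- masking_roll: roll of masking tape lying flat, 104 mm across, 25 mm high, a bystander
Things that resemble listed ones, but are neither listed nor needed, are in the scene too. Several things have the shape of the depth_rod; the one meant has the colours described above.

How it is judged:
On the way, in this order (a step that is already met when the one before it is completed fails the run):
1. the depth rod has touched the bottom of a blank's bore (((horizontal distance between depth_rod and blank_1 below 0.011 m and z of depth_rod in the frame of blank_1 below 0.0355 m and contact force between depth_rod and blank_1 above 0.3 N) or (horizontal distance between depth_rod and blank_2 below 0.011 m and z of depth_rod in the frame of blank_2 below 0.0355 m and contact force between depth_rod and blank_2 above 0.3 N) or (horizontal distance between depth_rod and blank_3 below 0.011 m and z of depth_rod in the frame of blank_3 below 0.0355 m and contact force between depth_rod and blank_3 above 0.3 N))), for 0.05 s.
2. every bore is closed with the right plug while the shuttle is still in the loading position (((horizontal distance between plug_1 and blank_1 below 0.004 m and z of plug_1 in the frame of blank_1 between 0.0245 and 0.0355 m) or (horizontal distance between plug_2 and blank_1 below 0.004 m and z of plug_2 in the frame of blank_1 between 0.0245 and 0.0355 m) or (horizontal distance between plug_3 and blank_1 below 0.004 m and z of plug_3 in the frame of blank_1 between 0.0245 and 0.0355 m) or (horizontal distance between plug_4 and blank_1 below 0.004 m and z of plug_4 in the frame of blank_1 between 0.0165 and 0.0275 m) or (horizontal distance between plug_5 and blank_1 below 0.004 m and z of plug_5 in the frame of blank_1 between 0.0165 and 0.0275 m) or (horizontal distance between plug_6 and blank_1 below 0.004 m and z of plug_6 in the frame of blank_1 between 0.0165 and 0.0275 m) or (horizontal distance between plug_7 and blank_1 below 0.004 m and z of plug_7 in the frame of blank_1 between 0.0085 and 0.0195 m) or (horizontal distance between plug_8 and blank_1 below 0.004 m and z of plug_8 in the frame of blank_1 between 0.0085 and 0.0195 m) or (horizontal distance between plug_9 and blank_1 below 0.004 m and z of plug_9 in the frame of blank_1 between 0.0085 and 0.0195 m)) and ((horizontal distance between plug_1 and blank_2 below 0.004 m and z of plug_1 in the frame of blank_2 between 0.0245 and 0.0355 m) or (horizontal distance between plug_2 and blank_2 below 0.004 m and z of plug_2 in the frame of blank_2 between 0.0245 and 0.0355 m) or (horizontal distance between plug_3 and blank_2 below 0.004 m and z of plug_3 in the frame of blank_2 between 0.0245 and 0.0355 m) or (horizontal distance between plug_4 and blank_2 below 0.004 m and z of plug_4 in the frame of blank_2 between 0.0165 and 0.0275 m) or (horizontal distance between plug_5 and blank_2 below 0.004 m and z of plug_5 in the frame of blank_2 between 0.0165 and 0.0275 m) or (horizontal distance between plug_6 and blank_2 below 0.004 m and z of plug_6 in the frame of blank_2 between 0.0165 and 0.0275 m) or (horizontal distance between plug_7 and blank_2 below 0.004 m and z of plug_7 in the frame of blank_2 between 0.0085 and 0.0195 m) or (horizontal distance between plug_8 and blank_2 below 0.004 m and z of plug_8 in the frame of blank_2 between 0.0085 and 0.0195 m) or (horizontal distance between plug_9 and blank_2 below 0.004 m and z of plug_9 in the frame of blank_2 between 0.0085 and 0.0195 m)) and ((horizontal distance between plug_1 and blank_3 below 0.004 m and z of plug_1 in the frame of blank_3 between 0.0245 and 0.0355 m) or (horizontal distance between plug_2 and blank_3 below 0.004 m and z of plug_2 in the frame of blank_3 between 0.0245 and 0.0355 m) or (horizontal distance between plug_3 and blank_3 below 0.004 m and z of plug_3 in the frame of blank_3 between 0.0245 and 0.0355 m) or (horizontal distance between plug_4 and blank_3 below 0.004 m and z of plug_4 in the frame of blank_3 between 0.0165 and 0.0275 m) or (horizontal distance between plug_5 and blank_3 below 0.004 m and z of plug_5 in the frame of blank_3 between 0.0165 and 0.0275 m) or (horizontal distance between plug_6 and blank_3 below 0.004 m and z of plug_6 in the frame of blank_3 between 0.0165 and 0.0275 m) or (horizontal distance between plug_7 and blank_3 below 0.004 m and z of plug_7 in the frame of blank_3 between 0.0085 and 0.0195 m) or (horizontal distance between plug_8 and blank_3 below 0.004 m and z of plug_8 in the frame of blank_3 between 0.0085 and 0.0195 m) or (horizontal distance between plug_9 and blank_3 below 0.004 m and z of plug_9 in the frame of blank_3 between 0.0085 and 0.0195 m)) and value of joint shuttle between -0.004 and 0.004 m), for 0.2 s.
3. the plunger is pulled clear of its hole and the shuttle is moving to the next one (value of joint plunger above 0.007 m and value of joint shuttle above 0.012 m).
4. the plunger has snapped into the middle index hole (value of joint shuttle between 0.057 and 0.063 m and value of joint plunger below 0.002 m), for 0.2 s.
At the end, for the whole second after the job is handed in: Each blank level in its nest, its bore holding one plug (within 4 mm of the axis) whose top is at most 1.5 mm above and 9.5 mm below the top face; shuttle within 3 mm of the middle hole, plunger within 2 mm of fully down; depth rod upright in its stand, flange within 4 mm of it (all of step 4 and ((horizontal distance between plug_1 and blank_1 below 0.004 m and z of plug_1 in the frame of blank_1 between 0.0245 and 0.0355 m) or (horizontal distance between plug_2 and blank_1 below 0.004 m and z of plug_2 in the frame of blank_1 between 0.0245 and 0.0355 m) or (horizontal distance between plug_3 and blank_1 below 0.004 m and z of plug_3 in the frame of blank_1 between 0.0245 and 0.0355 m) or (horizontal distance between plug_4 and blank_1 below 0.004 m and z of plug_4 in the frame of blank_1 between 0.0165 and 0.0275 m) or (horizontal distance between plug_5 and blank_1 below 0.004 m and z of plug_5 in the frame of blank_1 between 0.0165 and 0.0275 m) or (horizontal distance between plug_6 and blank_1 below 0.004 m and z of plug_6 in the frame of blank_1 between 0.0165 and 0.0275 m) or (horizontal distance between plug_7 and blank_1 below 0.004 m and z of plug_7 in the frame of blank_1 between 0.0085 and 0.0195 m) or (horizontal distance between plug_8 and blank_1 below 0.004 m and z of plug_8 in the frame of blank_1 between 0.0085 and 0.0195 m) or (horizontal distance between plug_9 and blank_1 below 0.004 m and z of plug_9 in the frame of blank_1 between 0.0085 and 0.0195 m)) and ((horizontal distance between plug_1 and blank_2 below 0.004 m and z of plug_1 in the frame of blank_2 between 0.0245 and 0.0355 m) or (horizontal distance between plug_2 and blank_2 below 0.004 m and z of plug_2 in the frame of blank_2 between 0.0245 and 0.0355 m) or (horizontal distance between plug_3 and blank_2 below 0.004 m and z of plug_3 in the frame of blank_2 between 0.0245 and 0.0355 m) or (horizontal distance between plug_4 and blank_2 below 0.004 m and z of plug_4 in the frame of blank_2 between 0.0165 and 0.0275 m) or (horizontal distance between plug_5 and blank_2 below 0.004 m and z of plug_5 in the frame of blank_2 between 0.0165 and 0.0275 m) or (horizontal distance between plug_6 and blank_2 below 0.004 m and z of plug_6 in the frame of blank_2 between 0.0165 and 0.0275 m) or (horizontal distance between plug_7 and blank_2 below 0.004 m and z of plug_7 in the frame of blank_2 between 0.0085 and 0.0195 m) or (horizontal distance between plug_8 and blank_2 below 0.004 m and z of plug_8 in the frame of blank_2 between 0.0085 and 0.0195 m) or (horizontal distance between plug_9 and blank_2 below 0.004 m and z of plug_9 in the frame of blank_2 between 0.0085 and 0.0195 m)) and ((horizontal distance between plug_1 and blank_3 below 0.004 m and z of plug_1 in the frame of blank_3 between 0.0245 and 0.0355 m) or (horizontal distance between plug_2 and blank_3 below 0.004 m and z of plug_2 in the frame of blank_3 between 0.0245 and 0.0355 m) or (horizontal distance between plug_3 and blank_3 below 0.004 m and z of plug_3 in the frame of blank_3 between 0.0245 and 0.0355 m) or (horizontal distance between plug_4 and blank_3 below 0.004 m and z of plug_4 in the frame of blank_3 between 0.0165 and 0.0275 m) or (horizontal distance between plug_5 and blank_3 below 0.004 m and z of plug_5 in the frame of blank_3 between 0.0165 and 0.0275 m) or (horizontal distance between plug_6 and blank_3 below 0.004 m and z of plug_6 in the frame of blank_3 between 0.0165 and 0.0275 m) or (horizontal distance between plug_7 and blank_3 below 0.004 m and z of plug_7 in the frame of blank_3 between 0.0085 and 0.0195 m) or (horizontal distance between plug_8 and blank_3 below 0.004 m and z of plug_8 in the frame of blank_3 between 0.0085 and 0.0195 m) or (horizontal distance between plug_9 and blank_3 below 0.004 m and z of plug_9 in the frame of blank_3 between 0.0085 and 0.0195 m)) and z of each of blank_1, blank_2, blank_3 in the frame of shuttle_bed below 0.003 m and x of blank_1 in the frame of shuttle_bed between -0.004 and 0.004 m and angle between each of blank_1, blank_2, blank_3's own z axis and vertical below 0.06 rad and x of blank_2 in the frame of shuttle_bed between -0.004 and 0.004 m and x of blank_3 in the frame of shuttle_bed between -0.004 and 0.004 m and horizontal distance between depth_rod and rod_stand below 0.006 m and z of depth_rod in the frame of rod_stand below 0.008 m and angle between depth_rod's own z axis and vertical below 0.15 rad and linear speed of each of blank_1, blank_2, blank_3 below 0.02 m/s and not ((distance between plug_2 and plug_1 below 0.03 m and horizontal distance between plug_2 and plug_1 below 0.005 m) or (distance between plug_3 and plug_1 below 0.03 m and horizontal distance between plug_3 and plug_1 below 0.005 m) or (distance between plug_3 and plug_2 below 0.03 m and horizontal distance between plug_3 and plug_2 below 0.005 m) or (distance between plug_4 and plug_1 below 0.03 m and horizontal distance between plug_4 and plug_1 below 0.005 m) or (distance between plug_4 and plug_2 below 0.03 m and horizontal distance between plug_4 and plug_2 below 0.005 m) or (distance between plug_4 and plug_3 below 0.03 m and horizontal distance between plug_4 and plug_3 below 0.005 m) or (distance between plug_5 and plug_1 below 0.03 m and horizontal distance between plug_5 and plug_1 below 0.005 m) or (distance between plug_5 and plug_2 below 0.03 m and horizontal distance between plug_5 and plug_2 below 0.005 m) or (distance between plug_5 and plug_3 below 0.03 m and horizontal distance between plug_5 and plug_3 below 0.005 m) or (distance between plug_6 and plug_1 below 0.03 m and horizontal distance between plug_6 and plug_1 below 0.005 m) or (distance between plug_6 and plug_2 below 0.03 m and horizontal distance between plug_6 and plug_2 below 0.005 m) or (distance between plug_6 and plug_3 below 0.03 m and horizontal distance between plug_6 and plug_3 below 0.005 m))); the robot touches nothing.
It fails at once if the loupe is pushed aside by more than 40 mm (distance of loupe from where it was at the start of the episode above 0.04 m).
It fails at once if the tally counter is pushed aside by more than 40 mm (distance of tally_counter from where it was at the start of the episode above 0.04 m).
It fails at once if the masking roll is pushed aside by more than 40 mm (distance of masking_roll from where it was at the start of the episode above 0.04 m).
Of blank_1, blank_2, blank_3 only 2 to 3 are there at a start; the rules pass over those that are not, and their reading is None.
At some moment in a run one of plug_1, plug_2, plug_3, plug_4, plug_5, plug_6, plug_7, plug_8, plug_9 may be knocked a few centimetres aside while the robot is not near it.
It also fails if it takes over 210 s, if anything falls off the work surface, if the arm or the gripper's body presses on something with over 40 N, if the wrist force passes 120 N, or if a joint passes its speed limit or range.

## Working session

There is one attempt and no reset: what is moved stays moved. The work goes in short steps, Python scripts to look and compute and a tool call to move; the robot and the scene stay as the last step left them, time stands still between calls to the robot, and variables do not carry over. Pictures are saved under pics/ and viewed, about 12 in all and at most 16, crops included, and the job is handed in when it is done.

Besides the shell and the picture viewer there is one more tool, called after "Call:" by a JSON object that holds its "method" and its "body". play_rows: Moves the arm, as the interface text tells. Shifts and turns lie within -1 to 1; 1 stands for 1000 mm of shift or 2 pi rad of turn. Its arguments: {"type":"object","properties":{"motion":{"type":"array","items":{"type":"array","items":{"type":"number"}}},"squeeze":{"type":"number"}},"required":["motion"]}

```bash
mkdir -p pics; cat > h.py <<'E'
import numpy as np, cv2
from scipy.spatial.transform import Rotation as R
from workcell import *
def snap(name,fn,crop=None,s=1):
    ci=camera_info(name); im=read_camera(name)
    cv2.imwrite('pics/raw_'+fn,im[:,:,::-1])
    np.save('pics/'+fn+'.npy',np.array([ci['intrinsics'].tolist()+[[0]*3],np.array(ci['pose'])[:,:3].tolist()],dtype=object) if 0 else np.array(ci['pose']))
    o=im[:,:,::-1]
    if crop: a,b,c,d=crop;o=o[b:d,a:c]
    o=cv2.resize(o,None,fx=s,fy=s,interpolation=cv2.INTER_CUBIC)
    cv2.imwrite('pics/'+fn,o)
def ray(name,u,v,z,pose=None):
    ci=camera_info(name);K=np.array(ci['intrinsics']);P=np.array(ci['pose'] if pose is None else pose)
    d=P[:3,:3]@np.linalg.solve(K,[u,v,1]);c=P[:3,3]
    return c+d*(z-c[2])/d[2]
def proj(name,p,pose=None):
    ci=camera_info(name);K=np.array(ci['intrinsics']);P=np.array(ci['pose'] if pose is None else pose)
    q=K@(P[:3,:3].T@(np.array(p)-P[:3,3]));return q[:2]/q[2]
def st():
    s=read_state();r=R.from_rotvec(s['tcp_rot']).as_matrix()
    print('t',round(s['time'],2),'tcp',np.round(s['tool_pos'],4),'F',np.round(s['wrist_force'],1),'w',round(s['width'],3),'\n',np.round(r,3).tolist(), np.round(s['q'],2))
    return s,r
def go(x,y,z,yaw=None):
    "print shift in tool frame to target"
    s=read_state();r=R.from_rotvec(s['tcp_rot']).as_matrix()
    print('shift tool',np.round(r.T@(np.array([x,y,z])-s['tool_pos']),4), 'yaxis ang',round(np.degrees(np.arctan2(r[1,1],r[0,1])),2))
E
python3 - <<'E'
from h import *
st()
for n in('scene','top','wrist'):
    print(n,np.round(camera_info(n)['pose'],3).tolist(),camera_info(n)['intrinsics'].tolist() if hasattr(camera_info(n)['intrinsics'],'tolist') else camera_info(n)['intrinsics'])
snap('top','top0.png',s=1.42);snap('scene','scene0.png',s=1.42)
E
```

```text
t 0.0 tcp [ 0.2736 -0.6163  0.2299] F [ 0.1  0.8 -0.6] w 0.996 
 [[0.914, 0.406, -0.001], [0.406, -0.914, 0.002], [0.0, -0.002, -1.0]] [-1.19  0.26  1.61 -0.    1.27 -0.04]
scene [[-0.74, -0.324, 0.59, -0.1], [-0.673, 0.368, -0.641, 0.691], [-0.009, -0.871, -0.491, 0.567], [0.0, 0.0, 0.0, 1.0]] [[412.15852967433943, 0.0, 281.13739458235034], [0.0, 412.15852967433943, 217.84123649211477], [0.0, 0.0, 1.0]]
top [[0.018, -0.998, 0.068, 0.428], [-1.0, -0.019, -0.012, 0.018], [0.013, -0.068, -0.998, 1.324], [0.0, 0.0, 0.0, 1.0]] [[414.84429313764036, 0.0, 277.95357224435224], [0.0, 414.84429313764036, 205.70395484459945], [0.0, 0.0, 1.0]]
wrist [[0.406, -0.865, -0.294, 0.347], [-0.914, -0.385, -0.129, -0.582], [-0.002, 0.321, -0.947, 0.373], [0.0, 0.0, 0.0, 1.0]] [[347.6097132413835, 0.0, 283.5818733914339], [0.0, 347.6097132413835, 210.5191639026009], [0.0, 0.0, 1.0]]
```

View pics/top0.png

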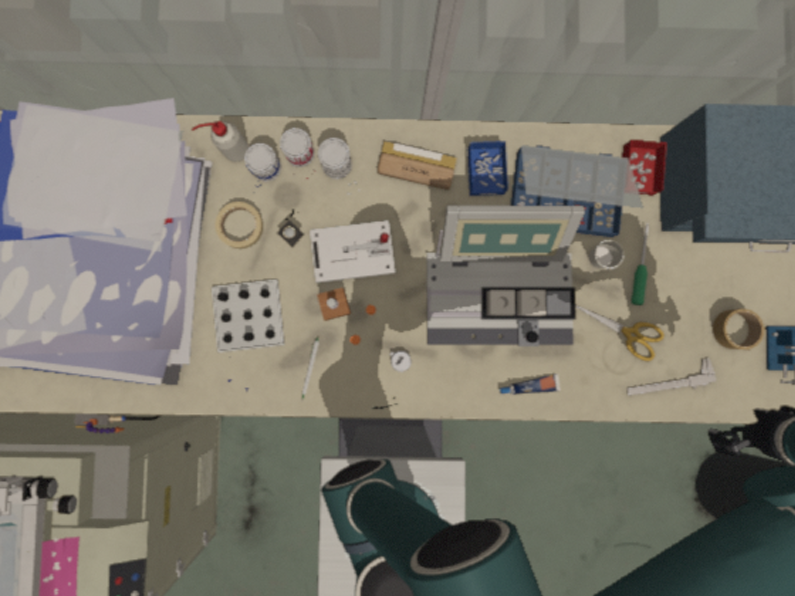

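View pics/scene0.png

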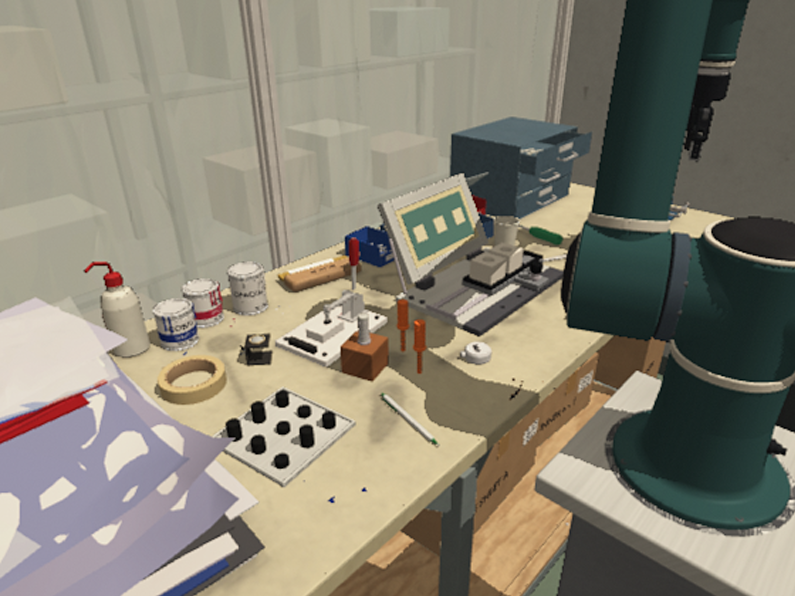

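The top view shows the rod stand with the grey rod at (332,300) and two orange look-alike rods at (370,310) and (355,340). There are two blanks, in the left and middle nests at (500,303) and (533,303); the right nest looks empty. The tray is around (248,315) and the knob at (530,332).

```bash
python3 - <<'E'
from h import *
s=1.42
for n,u,v,z in [('rodtop',332,300,.1),('stand',333,304,.052),('blkL',501,301,.073),('blkM',534,301,.073),('nestR',561,303,.03),('knob',531,331,.064),('tray TL',213,290,.008),('TR',277,281,.008),('BL',219,350,.008),('BR',284,343,.008),('baseL',428,343,.012),('baseR',573,342,.012),('loupe',290,231,.03),('counter',400,360,.02),('glass',607,255,.05),('roll',240,224,.02)]:
    print(n,np.round(ray('top',u/s,v/s,z),3))
E
```

```text
rodtop [0.493 0.134 0.1  ]
stand [0.486 0.136 0.052]
blkL [ 0.498 -0.223  0.073]
blkM [ 0.5   -0.294  0.073]
nestR [ 0.499 -0.364  0.03 ]
knob [ 0.436 -0.29   0.064]
tray TL [0.515 0.408 0.008]
TR [0.538 0.266 0.008]
BL [0.382 0.39  0.008]
BR [0.4   0.246 0.008]
baseL [ 0.406 -0.073  0.012]
baseR [ 0.413 -0.396  0.012]
loupe [0.647 0.237 0.03 ]
counter [ 0.367 -0.011  0.02 ]
glass [ 0.605 -0.46   0.05 ]
roll [0.663 0.35  0.02 ]
```

Call:
{"method": "play_rows", "body": {"motion": [[0,0,-0.005,0.0222,85],[0,0,-0.005,0.0222,85],[0,0,-0.005,0.0221,85],[0.03,-0.05,-0.005,0,85],[0.03,-0.05,0,0,85]]}}

```text
time: 0.72
tool_pos: [0.3341, -0.5162, 0.251]
tcp_rot: [-3.141, 0.003, -0.0]
wrist_force: [0.3, -0.7, 0.2]
width: 0.998
```

Call:
{"method": "play_rows", "body": {"motion": [[0.03,-0.05,0,0,85],[0.03,-0.05,0,0,85],[0.03,-0.05,0,0,85],[0.03,-0.05,0,0,85],[0.02,-0.04,0,0,85]]}}

```text
time: 1.35
tool_pos: [0.4746, -0.2746, 0.2509]
tcp_rot: [-3.141, -0.002, 0.0]
wrist_force: [0.5, -0.7, 0.1]
width: 0.999
```

```bash
python3 - <<'E'
from h import *
st()
E
```

```text
t 1.35 tcp [ 0.4746 -0.2746  0.2509] F [ 0.5 -0.7  0.1] w 0.999 
 [[1.0, 0.001, -0.0], [0.001, -1.0, 0.001], [-0.0, -0.001, -1.0]] [-0.57  0.01  1.85  0.    1.28  1.  ]
```

```bash
python3 - <<'E'
from h import *
read_camera('top')
snap('wrist','w1.png',s=1.42);st()
E
```

```text
t 1.45 tcp [ 0.4752 -0.273   0.2508] F [ 0.2 -0.5 -0.2] w 0.993 
 [[1.0, 0.005, -0.0], [0.005, -1.0, 0.002], [-0.0, -0.002, -1.0]] [-0.57  0.01  1.85  0.    1.28  1.  ]
```

View pics/w1.png

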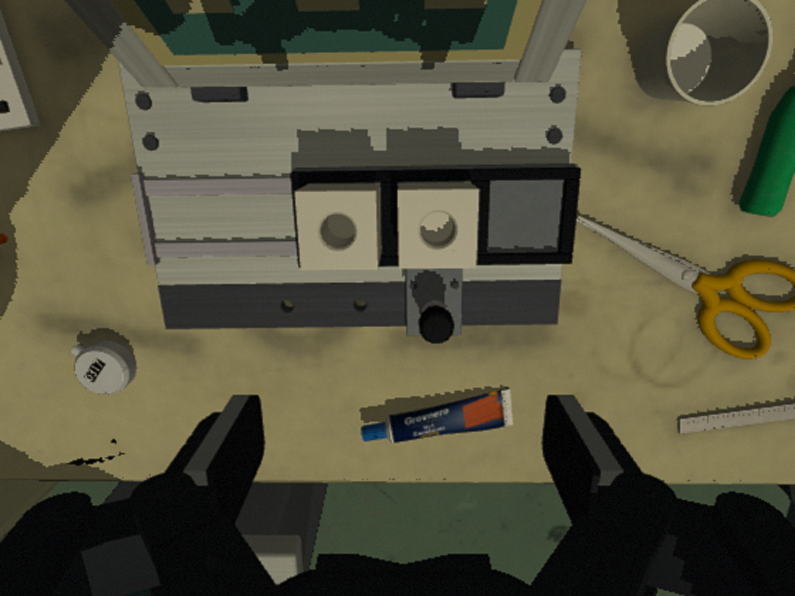

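Call:
{"method": "play_rows", "body": {"motion": [[0,-0.06,0,0,85],[0,-0.06,0,0,85],[0,-0.06,0,0,85],[0,-0.06,0,0,85],[0,-0.06,0,0,85]]}}

```text
time: 2.08
tool_pos: [0.4735, 0.0241, 0.2511]
tcp_rot: [3.141, -0.002, 0.0]
wrist_force: [1.2, -0.2, -0.3]
width: 0.995
```

Call:
{"method": "play_rows", "body": {"motion": [[0,-0.06,0,0,85],[-0.01,-0.06,0,0,85],[-0.01,-0.06,0,0,85],[0,-0.05,0,0,85],[0,0,0,0,85]]}}

```text
time: 2.7
tool_pos: [0.4536, 0.2553, 0.2508]
tcp_rot: [-3.142, -0.007, 0.001]
wrist_force: [0.0, 0.2, -0.7]
width: 0.997
```

```bash
python3 - <<'E'
from h import *
snap('wrist','w2.png',s=1.42);st()
E
```

```text
t 2.75 tcp [0.4537 0.2536 0.2507] F [ 0.2 -0.9 -0.3] w 0.991 
 [[1.0, 0.003, -0.001], [0.003, -1.0, -0.001], [-0.001, 0.001, -1.0]] [ 0.46 -0.04  1.91 -0.    1.28  2.03]
```

View pics/w2.png

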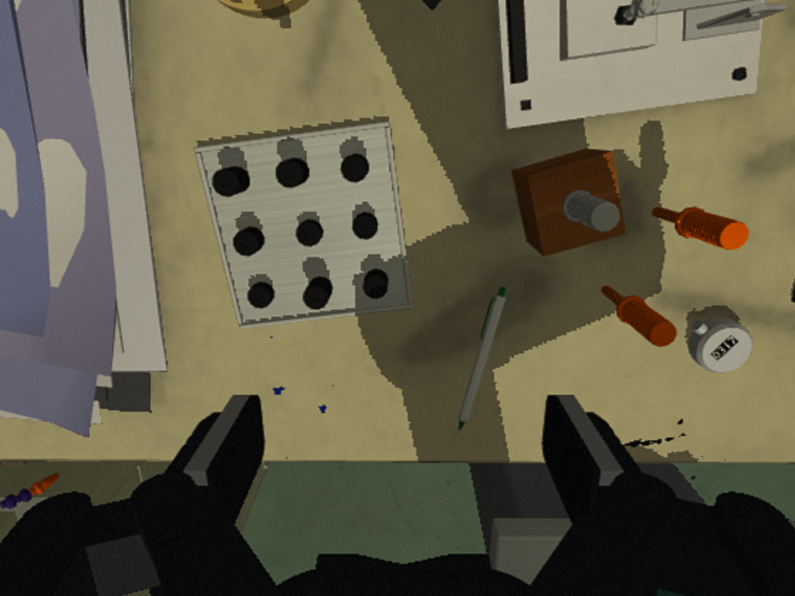

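Left bore is at (338,231), middle bore at (437,229) and knob at (436,323). The tray holds nine plugs. The silver rod is in its stand with grip top at about (605,215); the two orange copies at (735,233) and (662,330) are not meant. Next I fit the plug lengths and the positions.

```bash
cat > fit.py <<'E'
from h import *
from scipy.optimize import minimize
K=np.array(camera_info('wrist')['intrinsics'])
def pj(P,X):
    q=(K@(P[:3,:3].T@(np.asarray(X).T-P[:3,3:])));return (q[:2]/q[2]).T
a=np.linspace(0,2*np.pi,24,endpoint=False);C=np.c_[np.cos(a),np.sin(a)]
def hull(P,x,y,z0,z1,r,S=4,off=(0,0),sh=None):
    X=np.r_[np.c_[C*r+[x,y],np.full(24,z0)],np.c_[C*r+[x,y],np.full(24,z1)]]
    m=np.zeros(sh,np.uint8);h=cv2.convexHull(((pj(P,X)-off+.5)*S-.5).astype(np.float32))
    cv2.fillConvexPoly(m,np.round(h*16).astype(np.int32),1,shift=4);return m
def fitplug(P,im,u,v,w=30,thr=45,Ls=(.012,.020,.028),z0=.004):
    S=4;u0,v0=int(u-w),int(v-w);c=im[v0:v0+2*w,u0:u0+2*w].max(2)
    m=(cv2.resize(c,None,fx=S,fy=S,interpolation=cv2.INTER_LINEAR)<thr).astype(np.uint8)
    n,lab,stt,cen=cv2.connectedComponentsWithStats(m)
    i=1+np.argmin(np.hypot(*(cen[1:]-w*S).T)+1e3*(stt[1:,4]<300));m=(lab==i).astype(np.uint8)
    out=[]
    for L in Ls:
        p0=ray('wrist',u,v,z0+L/2,P)[:2]
        f=lambda p:float((hull(P,p[0],p[1],z0,z0+L,.010,S,(u0,v0),m.shape)!=m).sum())/m.sum()
        r=minimize(f,p0,method='Nelder-Mead',options=dict(initial_simplex=[p0,p0+[.003,0],p0+[0,.003]],xatol=1e-5))
        out.append((round(r.fun,3),L,np.round(r.x,4).tolist()))
    return out
E
python3 - <<'E'
from fit import *
im=cv2.imread('pics/raw_w2.png');P=np.load('pics/w2.png.npy');s=1.42
for u,v in [(231,180),(292,172),(354,167),(248,241),(309,232),(365,225),(260,294),(317,292),(375,283)]:
    o=fitplug(P,im,u/s,v/s);print((u,v),o)
print('tray',[np.round(ray('wrist',u/s,v/s,.008,P)[:2],4).tolist() for u,v in[(196,149),(388,120),(411,305),(240,325)]])
print('rod',ray('wrist',606/s,215/s,.102,P),ray('wrist',580/s,207/s,.056,P))
b=cv2.resize(im[90:190,350:450],None,fx=6,fy=6,interpolation=cv2.INTER_CUBIC);cv2.imwrite('pics/c1.png',b)
P=np.load('pics/w1.png.npy')
for n,u,v,z in[('L',338,231,.073),('M',437,229,.073),('Lc',338,226,.073),('knob',436,323,.064),('holeM',361,304,.012),('holeL',288,306,.012),('bL',155,327,.012),('bR',558,323,.012)]:print(n,np.round(ray('wrist',u/s,v/s,z,P)[:2],4))
E
```

```text
(231, 180) [(np.float64(0.157), 0.012, [0.4984, 0.3869]), (np.float64(0.046), 0.02, [0.4989, 0.385]), (np.float64(0.142), 0.028, [0.4993, 0.3828])]
(292, 172) [(np.float64(0.096), 0.012, [0.5052, 0.3395]), (np.float64(0.04), 0.02, [0.5054, 0.3385]), (np.float64(0.147), 0.028, [0.5058, 0.3366])]
(354, 167) [(np.float64(0.079), 0.012, [0.5089, 0.2925]), (np.float64(0.164), 0.02, [0.5091, 0.2916]), (np.float64(0.249), 0.028, [0.5095, 0.2906])]
(248, 241) [(np.float64(0.052), 0.012, [0.4523, 0.3776]), (np.float64(0.168), 0.02, [0.4536, 0.376]), (np.float64(0.346), 0.028, [0.4549, 0.3738])]
(309, 232) [(np.float64(0.183), 0.012, [0.4592, 0.3294]), (np.float64(0.346), 0.02, [0.46, 0.3279]), (np.float64(0.51), 0.028, [0.4624, 0.326])]
(365, 225) [(np.float64(0.175), 0.012, [0.465, 0.2856]), (np.float64(0.305), 0.02, [0.4664, 0.2845]), (np.float64(0.435), 0.028, [0.4684, 0.2836])]
(260, 294) [(np.float64(0.19), 0.012, [0.4082, 0.3714]), (np.float64(0.423), 0.02, [0.4097, 0.3701]), (np.float64(0.658), 0.028, [0.4121, 0.3674])]
(317, 292) [(np.float64(0.171), 0.012, [0.4096, 0.3253]), (np.float64(0.07), 0.02, [0.411, 0.3247]), (np.float64(0.162), 0.028, [0.4129, 0.3239])]
(375, 283) [(np.float64(0.07), 0.012, [0.4172, 0.2779]), (np.float64(0.088), 0.02, [0.4186, 0.2777]), (np.float64(0.237), 0.028, [0.4213, 0.2772])]
tray [[0.5211, 0.4109], [0.5422, 0.267], [0.3979, 0.2486], [0.3794, 0.3923]]
rod [0.48805062 0.13577466 0.102     ] [0.48611197 0.13524508 0.056     ]
L [ 0.4952 -0.2265]
M [ 0.4968 -0.2915]
Lc [ 0.4985 -0.2266]
knob [ 0.4271 -0.2931]
holeM [ 0.4232 -0.2348]
holeL [ 0.4211 -0.1747]
bL [ 0.402  -0.0621]
bR [ 0.4072 -0.3979]
```

View pics/c1.png

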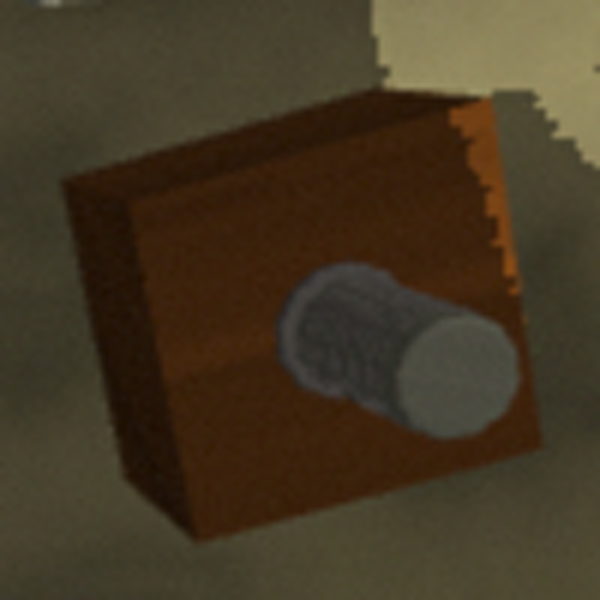

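```bash
python3 - <<'E'
from fit import *
im=cv2.imread('pics/raw_w2.png');P=np.load('pics/w2.png.npy');s=1.42
print(im[163,200:235].max(1), im[115,240:285].max(1))
for thr in(60,75):
  for u,v in [(231,180),(292,172),(354,167),(248,241),(309,232),(365,225),(260,294),(317,292),(375,283)]:
    o=fitplug(P,im,u/s,v/s,thr=thr);print((u,v),[(float(a),c) for a,b,c in o])
w=lambda u,v,z:ray('wrist',350+u/6,90+v/6,z,P)[:2]
c=[w(*q,.052) for q in[(135,205),(490,97),(542,447),(195,543)]]
print('stand',np.mean(c,0),[np.round(np.linalg.norm(c[i]-c[i-1]),4) for i in range(4)],np.degrees(np.arctan2(*(c[0]-c[1])[::-1])))
print('rodtop',w(459,377,.102),'flange',w(350,330,.056))
E
```

```text
[147 145 146 144 144 143 147 144  82  29  16  16  16  16  14  17  17  18
  15  14  17  18  16  15  16  13   4  51 142 149 152 148 151 150 149] [ 68  20  14  16  15  16  13  16  13  13  17  16  15  19  14  15  16  10
  18  73 149 156 150 150 150 151 149 149 150 148 149 148 149 146 101 132
 153 148 129 142 146 144 145 146 147]
(231, 180) [(0.182, [0.4989, 0.3859]), (0.06, [0.4991, 0.385]), (0.093, [0.4995, 0.3832])]
(292, 172) [(0.119, [0.5052, 0.3395]), (0.03, [0.5054, 0.3386]), (0.097, [0.5059, 0.337])]
(354, 167) [(0.036, [0.509, 0.2924]), (0.103, [0.5093, 0.2918]), (0.184, [0.5101, 0.2909])]
(248, 241) [(0.067, [0.4524, 0.3776]), (0.11, [0.4536, 0.3757]), (0.28, [0.4552, 0.373])]
(309, 232) [(0.115, [0.4595, 0.3295]), (0.265, [0.4615, 0.3277]), (0.42, [0.4629, 0.3257])]
(365, 225) [(0.109, [0.4655, 0.2858]), (0.229, [0.4668, 0.2846]), (0.357, [0.468, 0.2837])]
(260, 294) [(0.118, [0.4079, 0.3723]), (0.336, [0.4096, 0.3705]), (0.554, [0.4133, 0.367])]
(317, 292) [(0.195, [0.4099, 0.325]), (0.078, [0.4111, 0.3247]), (0.104, [0.4126, 0.3239])]
(375, 283) [(0.122, [0.4171, 0.2781]), (0
[... 376 characters left out ...]
 [0.4538, 0.3759]), (0.227, [0.4553, 0.3737])]
(309, 232) [(0.067, [0.4597, 0.3294]), (0.183, [0.4612, 0.3279]), (0.321, [0.4629, 0.3264])]
(365, 225) [(0.067, [0.4655, 0.2856]), (0.149, [0.4667, 0.2853]), (0.264, [0.4684, 0.2844])]
(260, 294) [(0.083, [0.4082, 0.3718]), (0.232, [0.4108, 0.3699]), (0.428, [0.4139, 0.367])]
(317, 292) [(0.225, [0.4088, 0.3255]), (0.105, [0.4106, 0.3247]), (0.06, [0.4129, 0.3236])]
(375, 283) [(0.516, [0.4174, 0.2782]), (0.443, [0.4187, 0.2775]), (0.428, [0.4198, 0.2773])]
stand [0.48662075 0.13570723] [np.float64(0.0573), np.float64(0.0569), np.float64(0.058), np.float64(0.0584)] 107.15020063972267
rodtop [0.48685451 0.13582983] flange [0.48685425 0.13544773]
```

Call:
{"method": "play_rows", "body": {"motion": [[0.011,0.04,0.02,0,40],[0.011,0.04,0.02,0,40],[0.011,0.038,0.02,0,40],[0,0,0.02,0,40],[0,0,0,0,40]]}}

```text
time: 3.38
tool_pos: [0.4853, 0.1323, 0.1693]
tcp_rot: [3.14, -0.005, -0.007]
wrist_force: [-0.1, 0.2, -1.0]
width: 0.472
```

```bash
python3 - <<'E'
from h import *
st();go(.4868,.1357,.061)
im=cv2.imread('pics/raw_scene0.png')
cv2.imwrite('pics/c2.png',cv2.resize(im[265:345,150:255],None,fx=7,fy=7,interpolation=cv2.INTER_CUBIC))
E
```

```text
t 3.38 tcp [0.4853 0.1323 0.1693] F [-0.1  0.2 -1. ] w 0.472 
 [[1.0, -0.003, -0.004], [-0.003, -1.0, -0.002], [-0.004, 0.002, -1.0]] [ 0.22 -0.01  2.03 -0.    1.13  1.79]
shift tool [ 0.0019 -0.0035  0.1083] yaxis ang -90.19
```

View pics/c2.png

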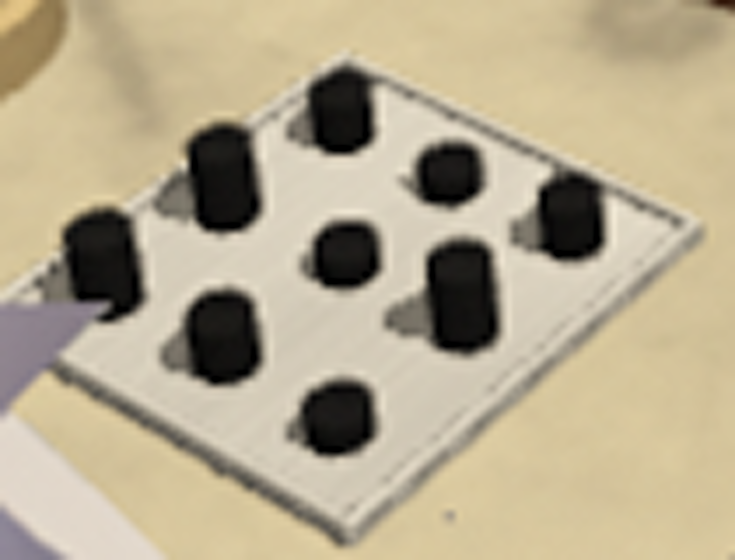

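The scene crop settles the lengths: three long, three mid and three short. Now I grip the rod.

Call:
{"method": "play_rows", "body": {"motion": [[0.002,-0.003,0.036,0,40],[0,0,0.036,0,40],[0,0,0.036,0,40],[0,0,0,0,40],[0,0,0,0,40]]}}

```text
time: 4.0
tool_pos: [0.4902, 0.1381, 0.065]
tcp_rot: [-3.141, 0.0, -0.003]
wrist_force: [-0.0, 0.9, 0.4]
width: 0.471
```

Call:
{"method": "play_rows", "body": {"motion": [[0,0,0,0,5],[0,0,0,0,5],[0,0,0,0,5],[0,0,0,0,5],[0,0,0,0,5]], "squeeze": 50}}

```text
time: 4.62
tool_pos: [0.4907, 0.1384, 0.0655]
tcp_rot: [-3.141, -0.0, -0.006]
wrist_force: [-0.2, -1.1, 6.6]
width: 0.192
```

```bash
python3 - <<'E'
from h import *
st()
snap('wrist','w3.png')
E
```

```text
t 4.62 tcp [0.4907 0.1384 0.0655] F [-0.2 -1.1  6.6] w 0.192 
 [[1.0, 0.0, 0.004], [0.0, -1.0, 0.001], [0.004, -0.001, -1.0]] [ 0.23  0.12  2.11 -0.    0.91  1.8 ]
```

Call:
{"method": "play_rows", "body": {"motion": [[0,0,-0.01,0,5],[0,0,-0.03,0,5],[0,0,-0.04,0,5],[0,0,-0.045,0,5],[0,0,0,0,5]]}}

```text
time: 5.3
tool_pos: [0.4921, 0.1389, 0.1936]
tcp_rot: [-3.139, -0.0, -0.015]
wrist_force: [0.2, 0.7, -0.2]
width: 0.197
```

```bash
python3 - <<'E'
from h import *
st()
snap('wrist','w4.png');snap('scene','s4.png')
a=cv2.imread('pics/raw_w4.png');b=cv2.imread('pics/raw_s4.png')[130:340,190:470]
cv2.imwrite('pics/c4.png',np.hstack([cv2.resize(a[200:420,160:400],None,fx=2,fy=2),cv2.resize(b,(300,440))]))
E
```

```text
t 5.3 tcp [0.4921 0.1389 0.1936] F [ 0.2  0.7 -0.2] w 0.197 
 [[1.0, 0.0, 0.009], [0.0, -1.0, 0.002], [0.009, -0.002, -1.0]] [ 0.23 -0.03  2.    0.    1.16  1.8 ]
```

View pics/c4.png

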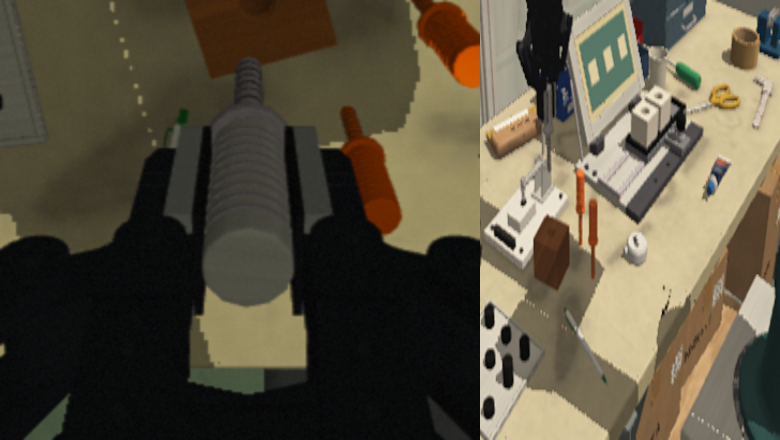

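```bash
python3 - <<'E'
from fit import *
P=np.load('pics/w4.png.npy')
print('tip',ray('wrist',285,230,.132,P),'top',ray('wrist',160+124,200+132,.230,P))
im=cv2.imread('pics/raw_w1.png');P=np.load('pics/w1.png.npy');s=1.42
g=im.max(2)
m=((g>150)&(im.min(2)>120)).astype(np.uint8)
# white top faces
sub=np.zeros_like(m);sub[120:195,200:345]=m[120:195,200:345]
n,lab,stt,cen=cv2.connectedComponentsWithStats(sub)
for i in range(1,n):
    if stt[i,4]<800: continue
    mm=(lab==i).astype(np.uint8);cs,h=cv2.findContours(mm,cv2.RETR_CCOMP,cv2.CHAIN_APPROX_NONE)
    o=max(cs,key=cv2.contourArea);r=cv2.minAreaRect(o);print('face',stt[i],r,[np.round(ray('wrist',*q,.073,P)[:2],4).tolist() for q in cv2.boxPoints(r)])
    for c in cs:
        if c is not o and len(c)>15: e=cv2.fitEllipse(c);print(' bore',e,np.round(ray('wrist',*e[0],.073,P)[:2],4))
cv2.imwrite('pics/c5.png',cv2.resize(im[115:250,195:415],None,fx=3.6,fy=3.6,interpolation=cv2.INTER_CUBIC))
E
```

```text
tip [0.49083482 0.13865909 0.132     ] top [0.48889989 0.13923548 0.23      ]
face [ 209  135   57   55 2333] ((237.0, 162.0), (54.0, 56.0), 90.0) [[0.5205, -0.2011], [0.5207, -0.252], [0.4699, -0.2513], [0.4697, -0.1977]]
 bore ((237.04539489746094, 162.46353149414062), (28.920944213867188, 29.871253967285156), 126.02532196044922) [ 0.4954 -0.2256]
face [ 280  134   57   55 2570] ((308.0, 161.0), (54.0, 56.0), 90.0) [[0.5216, -0.2657], [0.5218, -0.3165], [0.4712, -0.3191], [0.471, -0.2657]]
 bore ((308.1200866699219, 162.0189971923828), (27.714670181274414, 28.684293746948242), 56.213462829589844) [ 0.4961 -0.2919]
```

View pics/c5.png

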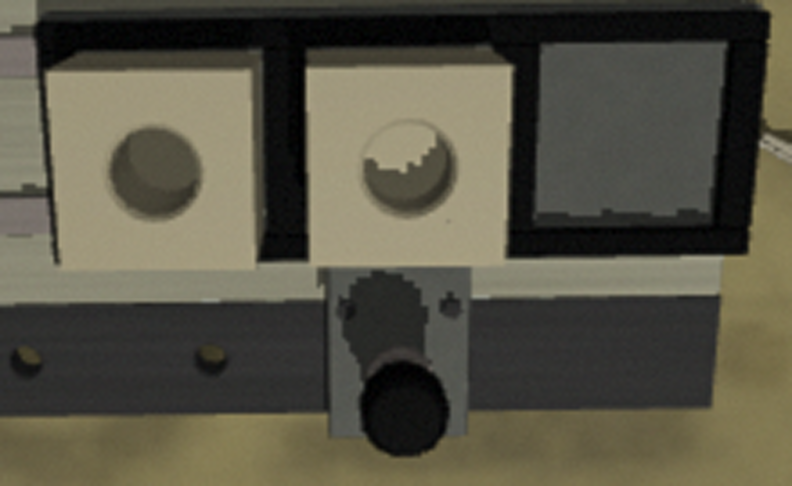

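Call:
{"method": "play_rows", "body": {"motion": [[0.001,0.06,0,0,5],[0.001,0.06,0,0,5],[0.001,0.06,0,0,5],[0,0.06,0,0,5],[0,0.06,0,0,5]]}}

```text
time: 6.02
tool_pos: [0.4901, -0.1632, 0.186]
tcp_rot: [-3.14, -0.0, 0.005]
wrist_force: [0.8, -0.1, -1.0]
width: 0.198
```

Call:
{"method": "play_rows", "body": {"motion": [[0,0.05,0,0,5],[0,0.015,0,0,5],[0,0,0.02,0,5],[0,0,0.025,0,5],[0,0,0,0,5]]}}

```text
time: 6.65
tool_pos: [0.489, -0.2247, 0.1395]
tcp_rot: [-3.137, -0.001, 0.011]
wrist_force: [-0.9, -0.4, -1.2]
width: 0.196
```

```bash
python3 - <<'E'
from h import *
st();go(.4962,-.2262,.120);snap('wrist','w5.png')
a=cv2.imread('pics/raw_w5.png');cv2.imwrite('pics/c6.png',cv2.resize(a[140:380,160:440],None,fx=2.4,fy=2.4))
E
```

```text
t 6.65 tcp [ 0.489  -0.2247  0.1395] F [-0.9 -0.4 -1.2] w 0.196 
 [[1.0, 0.0, -0.007], [0.0, -1.0, 0.004], [-0.007, -0.004, -1.0]] [-0.48  0.09  1.99  0.    1.08  1.09]
shift tool [0.0074 0.0016 0.0194] yaxis ang -89.97
```

View pics/c6.png

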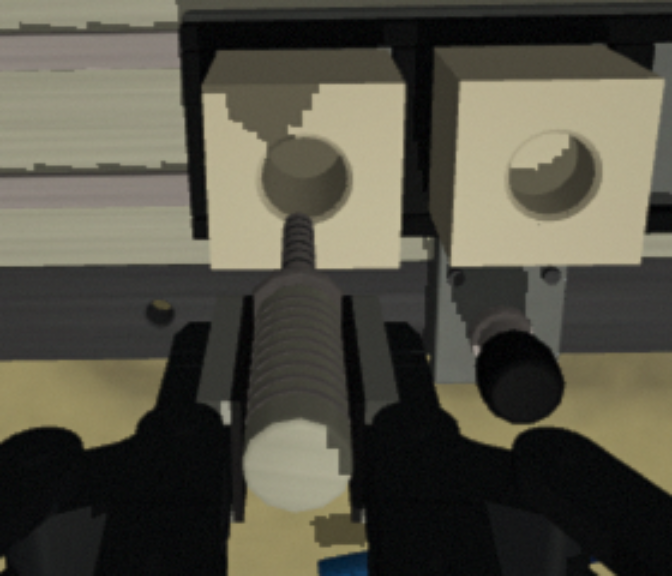

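The rod tip is at crop (299,218) and the bore rim centre at (305,178), so the tip lies slightly in front of the bore.

```bash
python3 - <<'E'
from h import *
P=np.load('pics/w5.png.npy')
f=lambda u,v,z:np.round(ray('wrist',160+u/2.4,140+v/2.4,z,P),4)
print('tip',f(299,219,.078),'bore',f(305,178,.073),'boreM',f(553,175,.073), 'knob top',f(521,378,.064),'rod top',f(298,463,.176))
E
```

```text
tip [ 0.4858 -0.2245  0.078 ] bore [ 0.4956 -0.2261  0.073 ] boreM [ 0.4966 -0.292   0.073 ] knob top [ 0.4281 -0.2919  0.064 ] rod top [ 0.486  -0.2245  0.176 ]
```

Call:
{"method": "play_rows", "body": {"motion": [[0.005,0.001,0,0,5],[0.005,0.0005,0,0,5],[0,0,0.006,0,5],[0,0,0.006,0,5],[0,0,0,0,5]]}}

```text
time: 7.32
tool_pos: [0.5011, -0.228, 0.1302]
tcp_rot: [-3.141, 0.0, 0.003]
wrist_force: [0.7, -0.2, -1.0]
width: 0.197
```

Call:
{"method": "play_rows", "body": {"motion": [[0,0,0.003,0,5],[0,0,0.003,0,5],[0,0,0.003,0,5],[0,0,0,0,5]]}}

```text
time: 7.82
tool_pos: [0.5016, -0.2283, 0.1219]
tcp_rot: [-3.141, 0.0, 0.001]
wrist_force: [-0.1, -0.1, -1.5]
width: 0.193
```

Call:
{"method": "play_rows", "body": {"motion": [[0,0,0.002,0,5],[0,0,0.002,0,5],[0,0,0,0,5]]}}

```text
time: 8.2
tool_pos: [0.5017, -0.2284, 0.1181]
tcp_rot: [-3.141, -0.0, 0.001]
wrist_force: [0.0, 0.2, -1.9]
width: 0.196
```

Call:
{"method": "play_rows", "body": {"motion": [[-0.004,-0.001,0,0,5],[0,0,0.002,0,5],[0,0,0.002,0,5],[0,0,0,0,5]]}}

```text
time: 8.7
tool_pos: [0.4977, -0.2274, 0.114]
tcp_rot: [-3.141, 0.0, 0.001]
wrist_force: [-0.2, -0.3, -0.7]
width: 0.198
```

Call:
{"method": "play_rows", "body": {"motion": [[0,0,0.002,0,5],[0,0,0.002,0,5],[0,0,0,0,5]]}}

```text
time: 9.07
tool_pos: [0.4977, -0.2273, 0.11]
tcp_rot: [-3.141, 0.0, 0.001]
wrist_force: [-0.2, -0.0, -2.1]
width: 0.191
```

Call:
{"method": "play_rows", "body": {"motion": [[0,0,0.002,0,5],[0,0,0.002,0,5],[0,0,0,0,5]]}}

```text
time: 9.45
tool_pos: [0.4977, -0.2273, 0.106]
tcp_rot: [-3.141, 0.0, 0.001]
wrist_force: [0.1, -0.1, -1.3]
width: 0.195
```

Call:
{"method": "play_rows", "body": {"motion": [[0,0,0.002,0,5],[0,0,0.001,0,5],[0,0,0,0,5]]}}

```text
time: 9.82
tool_pos: [0.4978, -0.2274, 0.1031]
tcp_rot: [-3.141, 0.0, 0.0]
wrist_force: [0.5, 0.4, -1.1]
width: 0.2
```

Call:
{"method": "play_rows", "body": {"motion": [[0,0,0.001,0,5],[0,0,0.001,0,5],[0,0,0,0,5]]}}

```text
time: 10.2
tool_pos: [0.498, -0.2275, 0.1014]
tcp_rot: [3.141, 0.0, 0.0]
wrist_force: [-0.5, -0.0, 0.2]
width: 0.195
```

Call:
{"method": "play_rows", "body": {"motion": [[0,0,0.001,0,5],[0,0,0.001,0,5],[0,0,0,0,5]]}}

```text
time: 10.58
tool_pos: [0.4986, -0.2277, 0.1012]
tcp_rot: [3.141, -0.0, 0.002]
wrist_force: [-3.0, 1.0, 10.7]
width: 0.199
```

Contact at about 33 mm depth, so the left blank takes a long plug. Next is the middle blank.

Call:
{"method": "play_rows", "body": {"motion": [[0,0,-0.012,0,5],[0,0,-0.02,0,5],[0,0,-0.015,0,5],[0,0,0,0,5]]}}

```text
time: 11.08
tool_pos: [0.4991, -0.2281, 0.1481]
tcp_rot: [3.14, -0.0, 0.005]
wrist_force: [0.5, -0.1, -0.9]
width: 0.193
```

Call:
{"method": "play_rows", "body": {"motion": [[0,0.03,0,0,5],[0,0.034,0,0,5],[0,0,0,0,5],[0,0,0,0,5]]}}

```text
time: 11.58
tool_pos: [0.4973, -0.2909, 0.1454]
tcp_rot: [-3.14, 0.001, 0.002]
wrist_force: [0.8, -0.5, -1.9]
width: 0.193
```

```bash
python3 - <<'E'
from h import *
st();snap('wrist','w6.png')
a=cv2.imread('pics/raw_w6.png');cv2.imwrite('pics/c7.png',cv2.resize(a[140:380,160:440],None,fx=2.4,fy=2.4))
E
```

```text
t 11.57 tcp [ 0.4973 -0.2909  0.1454] F [ 0.8 -0.5 -1.9] w 0.193 
 [[1.0, -0.001, -0.001], [-0.001, -1.0, 0.001], [-0.001, -0.001, -1.0]] [-0.57  0.15  1.91  0.    1.09  1.  ]
```

View pics/c7.png

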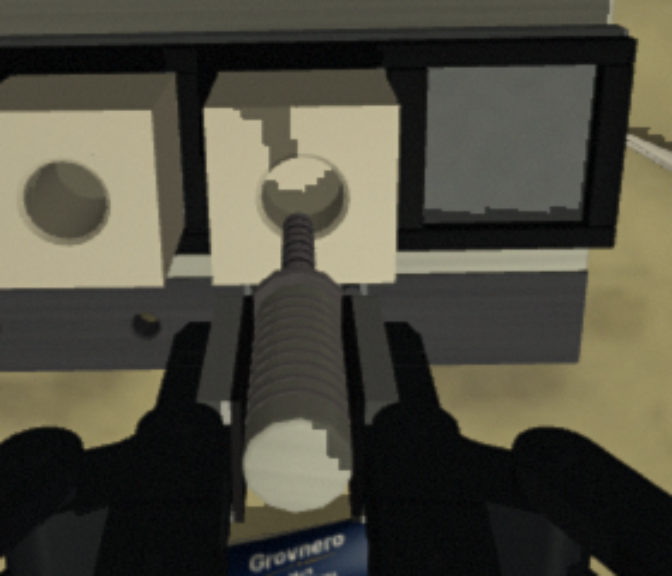

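Tip at (299,219), bore rim centre at (305,198), with 11 mm of height between them.

```bash
python3 - <<'E'
from h import *
P=np.load('pics/w6.png.npy')
f=lambda u,v,z:np.round(ray('wrist',160+u/2.4,140+v/2.4,z,P),4)
print('tip',f(299,219,.084),'bore',f(305,198,.073))
E
```

```text
tip [ 0.4945 -0.2909  0.084 ] bore [ 0.4963 -0.2925  0.073 ]
```

Call:
{"method": "play_rows", "body": {"motion": [[0.001,0.001,0,0,5],[0,0,0.008,0,5],[0,0,0.006,0,5],[0,0,0,0,5]]}}

```text
time: 12.12
tool_pos: [0.4982, -0.2918, 0.1311]
tcp_rot: [-3.14, -0.0, 0.003]
wrist_force: [-0.5, 1.0, -1.2]
width: 0.196
```

Call:
{"method": "play_rows", "body": {"motion": [[0,0,0.003,0,5],[0,0,0.002,0,5],[0,0,0.002,0,5],[0,0,0,0,5]]}}

```text
time: 12.62
tool_pos: [0.4988, -0.2924, 0.1251]
tcp_rot: [-3.141, 0.0, 0.0]
wrist_force: [-0.4, 0.3, -1.4]
width: 0.199
```

Call:
{"method": "play_rows", "body": {"motion": [[0,0,0.001,0,5],[0,0,0.001,0,5],[0,0,0,0,5]]}}

```text
time: 13.0
tool_pos: [0.4988, -0.2924, 0.1232]
tcp_rot: [-3.141, 0.0, 0.0]
wrist_force: [-0.2, 0.2, -1.8]
width: 0.199
```

Call:
{"method": "play_rows", "body": {"motion": [[0,0,0.001,0,5],[0,0,0.001,0,5],[0,0,0,0,5]]}}

```text
time: 13.38
tool_pos: [0.4988, -0.2924, 0.1211]
tcp_rot: [-3.141, 0.0, 0.0]
wrist_force: [-0.6, 0.6, -0.8]
width: 0.193
```

Call:
{"method": "play_rows", "body": {"motion": [[0,0,0.001,0,5],[0,0,0.001,0,5],[0,0,0.001,0,5],[0,0,0,0,5]]}}

```text
time: 13.88
tool_pos: [0.499, -0.2925, 0.1187]
tcp_rot: [3.141, -0.0, 0.0]
wrist_force: [-0.8, 1.5, 2.3]
width: 0.196
```

Call:
{"method": "play_rows", "body": {"motion": [[0,0,0.001,0,5],[0,0,0.001,0,5],[0,0,0.001,0,5],[0,0,0,0,5]]}}

```text
time: 14.38
tool_pos: [0.4998, -0.2933, 0.1185]
tcp_rot: [3.14, 0.0, 0.003]
wrist_force: [-4.2, 2.4, 14.9]
width: 0.196
```

Call:
{"method": "play_rows", "body": {"motion": [[0,0,0.001,0,5],[0,0,0.001,0,5],[0,0,0.001,0,5],[0,0,0,0,5]]}}

```text
time: 14.88
tool_pos: [0.5006, -0.2939, 0.1183]
tcp_rot: [3.138, 0.0, 0.006]
wrist_force: [-7.5, 3.6, 27.5]
width: 0.195
```

Call:
{"method": "play_rows", "body": {"motion": [[0,0,0.001,0,5],[0,0,0.001,0,5],[0,0,0.001,0,5],[0,0,0,0,5]]}}

```text
time: 15.38
tool_pos: [0.5033, -0.2947, 0.1176]
tcp_rot: [3.136, -0.0, 0.015]
wrist_force: [-5.3, 4.5, 32.2]
width: 0.197
```

Call:
{"method": "play_rows", "body": {"motion": [[0,0,-0.01,0,5],[0,0,-0.02,0,5],[0,0,-0.03,0,5],[0,0,-0.025,0,5],[0,0,0,0,5]]}}

```text
time: 16.0
tool_pos: [0.5003, -0.2934, 0.1968]
tcp_rot: [3.139, -0.0, 0.006]
wrist_force: [0.6, -0.9, -1.5]
width: 0.197
```

Call:
{"method": "play_rows", "body": {"motion": [[0,-0.06,0,0,5],[0,-0.06,0,0,5],[0,-0.06,0,0,5],[0,-0.06,0,0,5],[0,-0.06,0,0,5]]}}

```text
time: 16.62
tool_pos: [0.4976, 0.0093, 0.1926]
tcp_rot: [-3.142, 0.001, 0.003]
wrist_force: [0.8, -1.2, -1.0]
width: 0.194
```

Call:
{"method": "play_rows", "body": {"motion": [[-0.002,-0.055,0,0,5],[-0.002,-0.05,0,0,5],[-0.002,-0.02,0,0,5],[0,0,0,0,5],[0,0,0,0,5]]}}

```text
time: 17.25
tool_pos: [0.4923, 0.1319, 0.1931]
tcp_rot: [3.141, 0.0, -0.003]
wrist_force: [-0.8, 0.5, -1.5]
width: 0.199
```

```bash
python3 - <<'E'
from h import *
st();snap('wrist','w7.png')
a=cv2.imread('pics/raw_w7.png');cv2.imwrite('pics/c8.png',cv2.resize(a[140:380,160:440],None,fx=2.4,fy=2.4))
E
```

```text
t 17.25 tcp [0.4923 0.1319 0.1931] F [-0.8  0.5 -1.5] w 0.199 
 [[1.0, 0.0, -0.002], [0.0, -1.0, -0.001], [-0.002, 0.001, -1.0]] [ 0.21 -0.02  1.99 -0.    1.17  1.78]
```

View pics/c8.png

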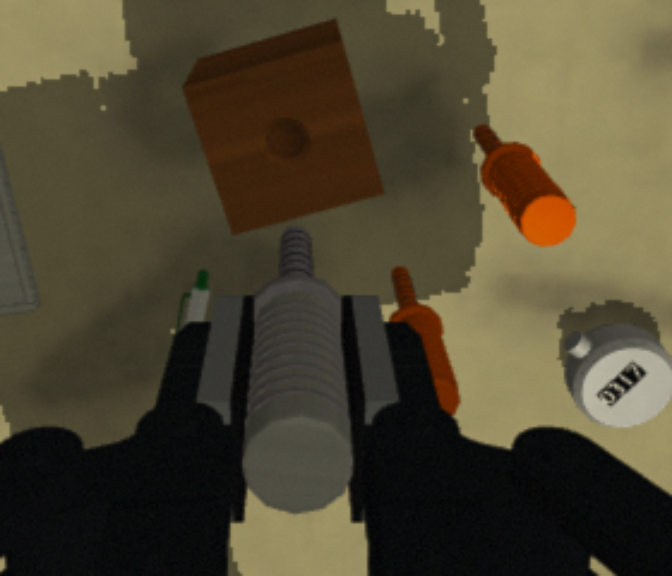

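Tip at (295,231), stand hole at (288,137).

```bash
python3 - <<'E'
from h import *
P=np.load('pics/w7.png.npy')
f=lambda u,v,z:np.round(ray('wrist',160+u/2.4,140+v/2.4,z,P),4)
for z in(.129,.1325,.135):print('tip',f(295,231,z))
print('hole',f(288,137,.052),'top',f(298,460,.230))
E
```

```text
tip [0.4849 0.1328 0.129 ]
tip [0.4864 0.1328 0.1325]
tip [0.4875 0.1328 0.135 ]
hole [0.4883 0.1353 0.052 ] top [0.49   0.1323 0.23  ]
```

Call:
{"method": "play_rows", "body": {"motion": [[0.001,-0.003,0.025,0,5],[0,0,0.025,0,5],[0,0,0.018,0,5],[0,0,0,0,5],[0,0,0,0,5]]}}

```text
time: 17.92
tool_pos: [0.4946, 0.1353, 0.127]
tcp_rot: [-3.141, 0.001, -0.002]
wrist_force: [0.3, -0.2, -0.5]
width: 0.197
```

```bash
python3 - <<'E'
from h import *
st();snap('wrist','w8.png')
a=cv2.imread('pics/raw_w8.png');cv2.imwrite('pics/c9.png',cv2.resize(a[170:290,230:350],None,fx=5,fy=5,interpolation=cv2.INTER_CUBIC))
E
```

```text
t 17.93 tcp [0.4946 0.1353 0.127 ] F [ 0.3 -0.2 -0.5] w 0.197 
 [[1.0, -0.001, 0.001], [-0.001, -1.0, 0.0], [0.001, -0.0, -1.0]] [ 0.22  0.05  2.05 -0.    1.04  1.79]
```

View pics/c9.png

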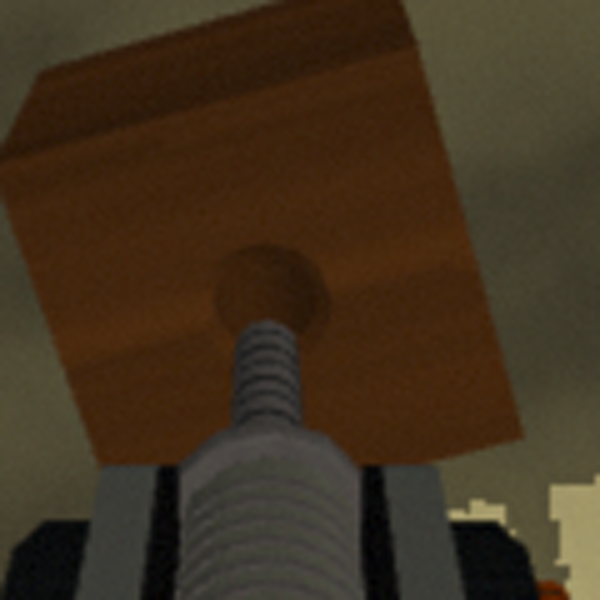

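```bash
python3 - <<'E'
from h import *
P=np.load('pics/w8.png.npy')
f=lambda u,v,z:np.round(ray('wrist',230+u/5,170+v/5,z,P),4)
for z in(.064,.0665,.069):print('tip',f(267,349,z))
print('hole',f(272,297,.052), f(213,297,.052)-f(330,297,.052),f(236,349,.0665)-f(298,349,.0665))
E
```

```text
tip [0.4854 0.136  0.064 ]
tip [0.4865 0.136  0.0665]
tip [0.4876 0.136  0.069 ]
hole [0.4878 0.1353 0.052 ] [0.     0.0158 0.    ] [0.     0.0079 0.    ]
```

Call:
{"method": "play_rows", "body": {"motion": [[0.001,0.0005,0.006,0,5],[0,0,0.008,0,5],[0,0,0.008,0,5],[0,0,0,0,5]]}}

```text
time: 18.48
tool_pos: [0.4938, 0.1349, 0.103]
tcp_rot: [3.141, 0.0, -0.004]
wrist_force: [-0.2, 0.4, 0.1]
width: 0.198
```

Call:
{"method": "play_rows", "body": {"motion": [[0,0,0.006,0,5],[0,0,0.006,0,5],[0,0,0,0,5]]}}

```text
time: 18.85
tool_pos: [0.4943, 0.1349, 0.0915]
tcp_rot: [3.141, 0.0, -0.002]
wrist_force: [-0.9, -0.2, -0.1]
width: 0.197
```

Call:
{"method": "play_rows", "body": {"motion": [[0,0,0.006,0,5],[0,0,0.006,0,5],[0,0,0.006,0,5],[0,0,0,0,5]]}}

```text
time: 19.35
tool_pos: [0.4942, 0.1349, 0.0734]
tcp_rot: [3.141, -0.0, -0.002]
wrist_force: [0.2, -0.2, -1.2]
width: 0.199
```

Call:
{"method": "play_rows", "body": {"motion": [[0,0,0.003,0,5],[0,0,0.002,0,5],[0,0,0,0,5]]}}

```text
time: 19.73
tool_pos: [0.4948, 0.135, 0.0692]
tcp_rot: [3.142, -0.0, -0.0]
wrist_force: [-0.7, -0.0, -1.1]
width: 0.196
```

Call:
{"method": "play_rows", "body": {"motion": [[0,0,0.002,0,5],[0,0,0.001,0,5],[0,0,0,0,5]]}}

```text
time: 20.1
tool_pos: [0.4948, 0.135, 0.0662]
tcp_rot: [3.142, -0.0, -0.0]
wrist_force: [0.5, -0.0, -1.4]
width: 0.194
```

Call:
{"method": "play_rows", "body": {"motion": [[0,0,0.001,0,5],[0,0,0,0,5]]}}

```text
time: 20.35
tool_pos: [0.4951, 0.1351, 0.0655]
tcp_rot: [-3.142, 0.0, -0.0]
wrist_force: [0.0, 0.8, -0.8]
width: 0.194
```

Call:
{"method": "play_rows", "body": {"motion": [[0,0,0,0,30],[0,0,0,0,40],[0,0,0,0,40],[0,0,-0.02,0,40],[0,0,-0.04,0,40]]}}

```text
time: 20.98
tool_pos: [0.4929, 0.1346, 0.1239]
tcp_rot: [3.141, -0.0, -0.008]
wrist_force: [0.5, 0.6, 0.6]
width: 0.466
```

Call:
{"method": "play_rows", "body": {"motion": [[0,0,-0.05,0,40],[0,-0.03,-0.02,0,40],[-0.01,-0.06,-0.02,0,40],[-0.015,-0.06,0,0,40],[-0.015,-0.04,0,0,40]]}}

```text
time: 21.6
tool_pos: [0.4547, 0.3261, 0.2155]
tcp_rot: [-3.14, -0.001, -0.002]
wrist_force: [0.8, -0.6, -0.2]
width: 0.466
```

Call:
{"method": "play_rows", "body": {"motion": [[0,0,0,0,40],[0,0,0,0,40]]}}

```text
time: 21.85
tool_pos: [0.455, 0.3233, 0.2146]
tcp_rot: [3.141, 0.001, -0.0]
wrist_force: [1.1, -0.6, -0.5]
width: 0.469
```

```bash
python3 - <<'E'
from fit import *
st();snap('wrist','w9.png')
im=cv2.imread('pics/raw_w9.png');P=np.load('pics/w9.png.npy')
for L,x,y in[(.028,.4995,.3832),(.028,.506,.3372),(.028,.4128,.3238),(.012,.4655,.2857),(.012,.4596,.3294),(.012,.408,.372)]:
    u,v=pj(P,[[x,y,.004+L/2]])[0];print(np.round([u,v]),[fitplug(P,im,u,v,w=34,thr=t,Ls=(L,)) for t in(60,75)])
b=cv2.resize(im[:300],None,fx=1.42,fy=1.42);cv2.imwrite('pics/c10.png',b)
E
```

```text
t 21.85 tcp [0.455  0.3233 0.2146] F [ 1.1 -0.6 -0.5] w 0.469 
 [[1.0, 0.001, -0.0], [0.001, -1.0, -0.001], [-0.0, 0.001, -1.0]] [ 0.57  0.06  1.88 -0.    1.21  2.14]
[222. 132.] [[(np.float64(0.092), 0.028, [0.4996, 0.3831])], [(np.float64(0.056), 0.028, [0.4997, 0.3832])]]
[269. 125.] [[(np.float64(0.092), 0.028, [0.5063, 0.3375])], [(np.float64(0.055), 0.028, [0.5062, 0.3376])]]
[283. 217.] [[(np.float64(0.099), 0.028, [0.4127, 0.3234])], [(np.float64(0.404), 0.028, [0.4129, 0.3235])]]
[321. 166.] [[(np.float64(0.04), 0.012, [0.4648, 0.2854])], [(np.float64(0.079), 0.012, [0.4647, 0.2852])]]
[278. 172.] [[(np.float64(0.099), 0.012, [0.4596, 0.3294])], [(np.float64(0.067), 0.012, [0.4598, 0.3292])]]
[238. 219.] [[(np.float64(0.114), 0.012, [0.4077, 0.3719])], [(np.float64(0.093), 0.012, [0.4081, 0.3719])]]
```

View pics/c10.png

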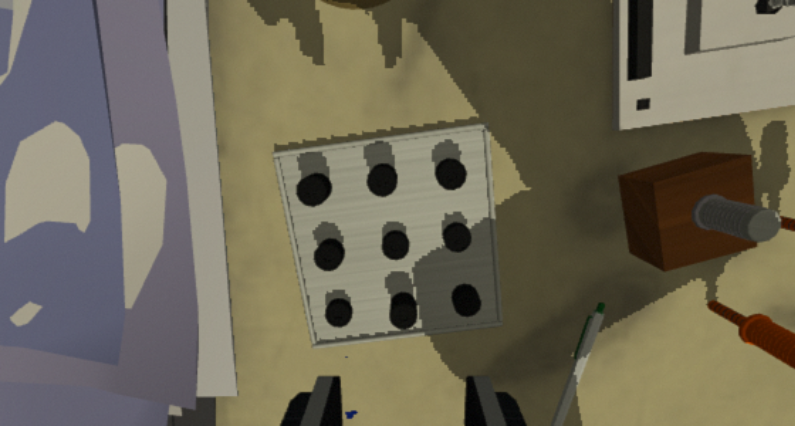

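The rod hangs upright in its stand and the tray is unchanged. I take the long plug B at about (382,180) first.

Call:
{"method": "play_rows", "body": {"motion": [[0.025,-0.007,0.04,0,32],[0.026,-0.007,0.04,0,32],[0,0,0.04,0,32],[0,0,0.025,0,32],[0,0,0,0,32]]}}

```text
time: 22.52
tool_pos: [0.5047, 0.3348, 0.0669]
tcp_rot: [3.138, -0.003, -0.008]
wrist_force: [0.6, -0.6, 0.2]
width: 0.373
```

Call:
{"method": "play_rows", "body": {"motion": [[0,0,0,0,32]]}}

```text
time: 22.65
tool_pos: [0.5073, 0.3372, 0.071]
tcp_rot: [-3.141, 0.002, -0.002]
wrist_force: [1.0, -1.4, 0.7]
width: 0.372
```

```bash
python3 - <<'E'
from fit import *
st();snap('wrist','w10.png')
go(.5062,.3376,.021)
im=cv2.imread('pics/raw_w10.png')
cv2.imwrite('pics/c11.png',cv2.resize(im[140:420,130:430],None,fx=2.1,fy=2.1,interpolation=cv2.INTER_CUBIC))
E
```

```text
t 22.65 tcp [0.5073 0.3372 0.071 ] F [ 1.  -1.4  0.7] w 0.372 
 [[1.0, -0.001, 0.001], [-0.001, -1.0, 0.001], [0.001, -0.001, -1.0]] [ 0.55  0.29  1.89 -0.    0.96  2.12]
shift tool [-0.0016  0.0002  0.0506] yaxis ang -90.06
```

View pics/c11.png

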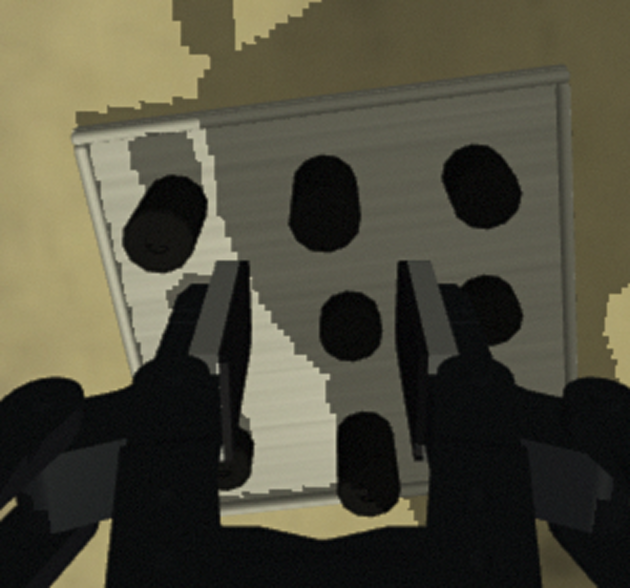

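Plug B at (325,203) is centred between the fingers (pads at about 245 and 403). I descend and grip.

Call:
{"method": "play_rows", "body": {"motion": [[-0.001,0,0.025,0,32],[0,0,0.02,0,32],[0,0,0.006,0,32],[0,0,0,0,32],[0,0,0,0,32]]}}

```text
time: 23.32
tool_pos: [0.5058, 0.3381, 0.0197]
tcp_rot: [-3.141, -0.0, -0.002]
wrist_force: [-0.0, 0.0, 0.6]
width: 0.372
```

Call:
{"method": "play_rows", "body": {"motion": [[0,0,0,0,10],[0,0,0,0,10],[0,0,0,0,10],[0,0,0,0,10]], "squeeze": 40}}

```text
time: 23.82
tool_pos: [0.5059, 0.3381, 0.0198]
tcp_rot: [-3.141, 0.0, -0.002]
wrist_force: [0.7, 0.0, 5.5]
width: 0.213
```

Call:
{"method": "play_rows", "body": {"motion": [[0,0,-0.03,0,10],[0,0,-0.05,0,10],[0,0,-0.05,0,10],[-0.001,0.03,-0.02,0,10],[-0.001,0.06,0,0,10]]}}

```text
time: 24.45
tool_pos: [0.505, 0.2489, 0.1717]
tcp_rot: [-3.139, -0.005, -0.009]
wrist_force: [1.1, -0.7, -1.4]
width: 0.208
```

Call:
{"method": "play_rows", "body": {"motion": [[-0.001,0.06,0,0,10],[-0.001,0.06,0,0,10],[-0.001,0.06,0,0,10],[-0.001,0.06,0,0,10],[-0.001,0.06,0,0,10]]}}

```text
time: 25.08
tool_pos: [0.4974, -0.0542, 0.1685]
tcp_rot: [-3.142, -0.0, 0.0]
wrist_force: [0.9, 0.9, -0.2]
width: 0.205
```

Call:
{"method": "play_rows", "body": {"motion": [[-0.001,0.06,0,0,10],[-0.001,0.06,0,0,10],[0,0.055,0,0,10],[0,0,0.04,0,10],[0,0,0,0,10]]}}

```text
time: 25.7
tool_pos: [0.4926, -0.2264, 0.125]
tcp_rot: [-3.137, 0.003, 0.012]
wrist_force: [-0.9, 1.4, -1.1]
width: 0.206
```

Call:
{"method": "play_rows", "body": {"motion": [[0,0,0,0,10]]}}

```text
time: 25.82
tool_pos: [0.496, -0.2268, 0.129]
tcp_rot: [-3.141, -0.001, 0.001]
wrist_force: [0.4, -0.6, -0.1]
width: 0.209
```

```bash
python3 - <<'E'
from fit import *
st();snap('wrist','w11.png')
go(.4955,-.2261,.095)
E
```

```text
t 25.82 tcp [ 0.496  -0.2268  0.129 ] F [ 0.4 -0.6 -0.1] w 0.209 
 [[1.0, 0.001, -0.001], [0.001, -1.0, 0.0], [-0.001, -0.0, -1.0]] [-0.47  0.11  1.99  0.    1.05  1.1 ]
shift tool [-0.0013 -0.0009  0.0348] yaxis ang -89.94
```

Call:
{"method": "play_rows", "body": {"motion": [[-0.0005,-0.001,0.02,0,10],[0,0,0.016,0,10],[0,0,0,0,10],[0,0,0,0,10]]}}

```text
time: 26.38
tool_pos: [0.4961, -0.2263, 0.0934]
tcp_rot: [3.141, 0.001, 0.001]
wrist_force: [0.2, -0.5, 0.4]
width: 0.206
```

```bash
python3 - <<'E'
from fit import *
s,r=st();snap('wrist','w12.png')
im=cv2.imread('pics/raw_w12.png');P=np.load('pics/w12.png.npy');g=im.max(2)
z=s['tool_pos'][2]-.0158
x,y=s['tool_pos'][:2]
print('pred plug bottom ctr px',pj(P,[[x+.0003,y,z]]),'bore',pj(P,[[.4955,-.2261,.073]]),'edges',pj(P,[[x+.0003,y+.01,z],[x+.0003,y-.01,z],[x+.0103,y,z]]))
u,v=pj(P,[[x,y,z]])[0].astype(int)
print(u,v)
for k in range(v-26,v+14,3):print(k,' '.join('%3d'%q for q in g[k,u-26:u+30:2]))
E
```

```text
t 26.38 tcp [ 0.4961 -0.2263  0.0934] F [ 0.2 -0.5  0.4] w 0.206 
 [[1.0, 0.0, 0.001], [0.0, -1.0, -0.0], [0.001, 0.0, -1.0]] [-0.47  0.15  2.01 -0.    0.98  1.1 ]
pred plug bottom ctr px [[284.65595853 259.76932486]] bore [[284.15304885 257.34928597]] edges [[264.96951852 259.76283822]
 [304.33984832 259.77581066]
 [284.69249445 241.68776802]]
284 260
234 104 103 102 105 103 103 101 104 104 103 104 105 102 102 103 102 103 104 104 103 103 104 103 105 102 102 104 105
237 105 103 103 103 102 104 103 105  96  85  81  90 102 103 104 102  95  83  76  78  98 104 104 102 104 102 101 103
240 106 104 104 103 105 102  90  87 102 103 103 103 103 102 101 102 101 104 103 103  88  73  93 105 104 103 104 102
243 105 104 104 103  99  89  96 104 105 103 107 106 101 105 104 104 102 105 104 103 104  93  72  74 202 204 204 206
246 104 112 112  97  91  88  93  94 104  63  16   7   4   1   5   6  21  40  99 103  72  66  68  63 143 201 208 207
249 102 196 200 110  89  94  73   8   7   7   5   8  14   7   9   7  11  11   7  22  67  68  66  63 105 151 208 207
252 100 197 184 112  86  54   7   8   6   7   6  
[... 178 characters left out ...]
 207
258 201 202 175 122   9   8   9   8   8   7  10   8   8   9   8  11   9  10   9  12   9  10  10  63  66 125 140 208
261 205 205 176 150   8   7   8   8   9   9   9  13   5  11  11   9  12  11  10   8  13  12   7  49  70 127 172 211
264  62  18   6  41   5   6   6   9  10   8  11  12   5   9   3  11  11  16  11  10   8  12  11   5   8  56  60  58
267  62  16   8  10   7  11  10   5  10   6  13   9  12   7   9  16   7   7  13   9   8  14  10   8   7  33  64  62
270  62  12   8   8   7  10   8   9   6  12  10  13  13  14   9   9   9  11  13  11  10  10   7   7   9  25  64  63
273  51  10  12  13  11   7  11  13  14  16  16  20  19  20  20  16  16  15  12  14  10  10  10   5  10  13  63  62
```

Call:
{"method": "play_rows", "body": {"motion": [[0.0008,0.0005,0,0,10],[0,0,0.004,0,10],[0,0,0.003,0,10],[0,0,0,0,10]]}}

```text
time: 26.92
tool_pos: [0.496, -0.2267, 0.0853]
tcp_rot: [-3.141, 0.0, 0.002]
wrist_force: [-0.4, -0.0, 0.1]
width: 0.211
```

Call:
{"method": "play_rows", "body": {"motion": [[0,0,0.002,0,10],[0,0,0.002,0,10],[0,0,0,0,10]]}}

```text
time: 27.3
tool_pos: [0.4963, -0.2268, 0.0815]
tcp_rot: [-3.141, 0.0, 0.001]
wrist_force: [0.0, -0.7, -0.2]
width: 0.212
```

Call:
{"method": "play_rows", "body": {"motion": [[0,0,0.002,0,10],[0,0,0.002,0,10],[0,0,0,0,10]]}}

```text
time: 27.68
tool_pos: [0.4962, -0.2267, 0.0775]
tcp_rot: [-3.141, 0.0, 0.001]
wrist_force: [-0.6, 0.4, -1.0]
width: 0.21
```

Call:
{"method": "play_rows", "body": {"motion": [[0,0,0,0,25],[0,0,0,0,32],[0,0,-0.02,0,36],[0,0,-0.04,0,36],[0,0,-0.04,0,36]]}}

```text
time: 28.3
tool_pos: [0.4961, -0.2267, 0.1786]
tcp_rot: [-3.141, 0.0, 0.001]
wrist_force: [-0.1, 0.1, -0.1]
width: 0.419
```

Call:
{"method": "play_rows", "body": {"motion": [[-0.005,-0.06,-0.02,0,32],[-0.005,-0.06,0,0,32],[-0.005,-0.06,0,0,32],[-0.005,-0.06,0,0,32],[-0.005,-0.06,0,0,32]]}}

```text
time: 28.92
tool_pos: [0.4713, 0.074, 0.198]
tcp_rot: [-3.141, 0.001, -0.002]
wrist_force: [0.4, 0.4, 0.3]
width: 0.377
```

```bash
python3 - <<'E'
from h import *
st();snap('top','t2.png')
im=cv2.imread('pics/raw_t2.png').max(2)
u,v=proj('top',[.4955,-.2261,.073]).astype(int);print(u,v)
for k in range(v-8,v+9,2):print(' '.join('%3d'%q for q in im[k,u-10:u+40:2]))
E
```

```text
t 28.93 tcp [0.4713 0.074  0.198 ] F [0.4 0.4 0.3] w 0.377 
 [[1.0, -0.0, 0.001], [-0.0, -1.0, 0.0], [0.001, -0.0, -1.0]] [ 0.1  -0.09  2.05  0.    1.18  1.67]
353 212
 33 100 145 144 145 144 143 144 146 146  81  46 116 145 144 145 144 143 145 146 144  60  58  64  62
 67 144 188 189 189 191 189 189 189 186  97  86 159 189 189 188 188 189 189 188 185 107 120 119 120
 69 145 190 190 188 184 184 189 189 187  97  85 159 190 190 189 184 186 189 189 185 114 122 122 122
 70 145 189 189 138  70  91 164 188 187  98  86 159 189 188 188 181 151 170 188 185 114 121 121 122
 67 144 188 185  68  35  35 107 185 188  97  86 160 189 188 189 187 158 133 188 185 114 120 122 121
 68 135 188 186  90  35  39 122 187 188  97  87 158 189 183 157 139 122 137 189 186 115 121 123 121
 65 130 189 190 174 119 125 174 189 187 101  84 145 189 188 174 144 147 183 189 186 106 120 122 120
 68 130 188 190 189 189 188 189 189 188 101  85 144 188 189 189 188 188 189 189 186 101 121 122 120
 69 127 185 187 188 188 188 189 188 183  98  78 143 186 186 185 186 188 187 187 182 101 120 117 118
```

The left bore is now dark in the top picture, so the plug is in. Next is the short plug G.

Call:
{"method": "play_rows", "body": {"motion": [[-0.002,-0.06,0,0,32],[-0.002,-0.06,0,0,32],[-0.002,-0.06,0,0,32],[0,-0.031,0,0,32],[0,0,0,0,32]]}}

```text
time: 29.6
tool_pos: [0.4654, 0.2851, 0.1975]
tcp_rot: [-3.141, -0.005, -0.0]
wrist_force: [-0.3, -0.8, 0.2]
width: 0.377
```

Call:
{"method": "play_rows", "body": {"motion": [[0,0,0,0,32]]}}

```text
time: 29.72
tool_pos: [0.4654, 0.2826, 0.1973]
tcp_rot: [3.141, 0.0, -0.001]
wrist_force: [-0.8, -0.4, -0.1]
width: 0.377
```

```bash
python3 - <<'E'
from fit import *
st();snap('wrist','w13.png')
im=cv2.imread('pics/raw_w13.png');P=np.load('pics/w13.png.npy')
for L,x,y in[(.012,.4648,.2854),(.012,.4596,.3294),(.020,.5094,.2918)]:
    u,v=pj(P,[[x,y,.004+L/2]])[0];print(np.round([u,v]),[fitplug(P,im,u,v,w=34,thr=t,Ls=(L,)) for t in(45,60,75)])
go(.4648,.2854,.07)
E
```

```text
t 29.73 tcp [0.4654 0.2826 0.1973] F [-0.8 -0.4 -0.1] w 0.377 
 [[1.0, 0.0, -0.0], [0.0, -1.0, -0.001], [-0.0, 0.001, -1.0]] [ 0.5   0.04  1.92 -0.    1.18  2.07]
[281. 181.] [[(np.float64(0.09), 0.012, [0.4647, 0.2854])], [(np.float64(0.032), 0.012, [0.4648, 0.2855])], [(np.float64(0.066), 0.012, [0.4648, 0.2853])]]
[236. 186.] [[(np.float64(0.168), 0.012, [0.4591, 0.3292])], [(np.float64(0.11), 0.012, [0.4591, 0.3294])], [(np.float64(0.063), 0.012, [0.4597, 0.3292])]]
[274. 135.] [[(np.float64(0.15), 0.02, [0.509, 0.2922])], [(np.float64(0.094), 0.02, [0.5092, 0.2919])], [(np.float64(0.051), 0.02, [0.5095, 0.2919])]]
shift tool [-0.0007 -0.0033  0.1273] yaxis ang -90.04
```

Call:
{"method": "play_rows", "body": {"motion": [[-0.001,-0.002,0.05,0,32],[0,0,0.05,0,32],[0,0,0.05,0,32],[0,0,0.025,0,32],[0,0,0,0,32]]}}

```text
time: 30.4
tool_pos: [0.4626, 0.2827, 0.0202]
tcp_rot: [3.139, -0.003, -0.008]
wrist_force: [0.1, 0.5, 0.2]
width: 0.374
```

Call:
{"method": "play_rows", "body": {"motion": [[0,0,0,0,32]]}}

```text
time: 30.52
tool_pos: [0.4657, 0.285, 0.0238]
tcp_rot: [-3.141, 0.002, -0.003]
wrist_force: [0.6, -0.1, -0.2]
width: 0.375
```

```bash
python3 - <<'E'
from h import *
st();go(.4648,.2854,.0075)
E
```

```text
t 30.52 tcp [0.4657 0.285  0.0238] F [ 0.6 -0.1 -0.2] w 0.375 
 [[1.0, -0.001, 0.002], [-0.001, -1.0, 0.001], [0.002, -0.001, -1.0]] [ 0.5   0.24  2.06 -0.    0.84  2.08]
shift tool [-0.001  -0.0004  0.0163] yaxis ang -90.07
```

Call:
{"method": "play_rows", "body": {"motion": [[-0.001,0,0.008,0,32],[0,0,0.0075,0,32],[0,0,0,0,32],[0,0,0,0,32]]}}

```text
time: 31.02
tool_pos: [0.4635, 0.2853, 0.007]
tcp_rot: [3.142, 0.0, -0.0]
wrist_force: [0.4, -0.1, -0.5]
width: 0.371
```

Call:
{"method": "play_rows", "body": {"motion": [[0,0,0,0,10],[0,0,0,0,10],[0,0,0,0,10],[0,0,0,0,10]]}}

```text
time: 31.52
tool_pos: [0.4639, 0.2855, 0.0074]
tcp_rot: [-3.141, 0.0, -0.001]
wrist_force: [-0.5, -0.2, 2.9]
width: 0.207
```

Call:
{"method": "play_rows", "body": {"motion": [[0,0,-0.03,0,10],[0,0,-0.05,0,10],[0,0,-0.06,0,10],[0.002,0.05,-0.01,0,10],[0.003,0.06,0,0,10]]}}

```text
time: 32.15
tool_pos: [0.4698, 0.1752, 0.1591]
tcp_rot: [-3.14, -0.004, -0.007]
wrist_force: [0.5, -0.3, -0.7]
width: 0.203
```

Call:
{"method": "play_rows", "body": {"motion": [[0.003,0.06,0,0,10],[0.003,0.06,0,0,10],[0.003,0.06,0,0,10],[0.003,0.06,0,0,10],[0.003,0.06,0,0,10]]}}

```text
time: 32.78
tool_pos: [0.483, -0.1267, 0.1568]
tcp_rot: [-3.142, 0.0, -0.0]
wrist_force: [1.3, -0.3, -0.5]
width: 0.205
```

Call:
{"method": "play_rows", "body": {"motion": [[0.003,0.06,0,0,10],[0.003,0.06,0,0,10],[0.003,0.048,0,0,10],[0.003,0,0.04,0,10],[0,0,0,0,10]]}}

```text
time: 33.4
tool_pos: [0.4923, -0.2915, 0.1131]
tcp_rot: [-3.137, 0.002, 0.011]
wrist_force: [0.3, 0.2, -0.8]
width: 0.206
```

Call:
{"method": "play_rows", "body": {"motion": [[0,0,0,0,10]]}}

```text
time: 33.52
tool_pos: [0.4953, -0.2922, 0.1171]
tcp_rot: [-3.141, -0.001, 0.001]
wrist_force: [-0.3, -0.2, -0.1]
width: 0.203
```

```bash
python3 - <<'E'
from fit import *
st()
go(.4970,-.2927,.080)
E
```

```text
t 33.52 tcp [ 0.4953 -0.2922  0.1171] F [-0.3 -0.2 -0.1] w 0.203 
 [[1.0, 0.001, -0.001], [0.001, -1.0, 0.001], [-0.001, -0.001, -1.0]] [-0.58  0.18  1.93 -0.    1.03  0.99]
shift tool [0.0018 0.0005 0.0371] yaxis ang -89.97
```

Call:
{"method": "play_rows", "body": {"motion": [[0.001,0.0005,0.02,0,10],[0,0,0.016,0,10],[0,0,0,0,10],[0,0,0,0,10]]}}

```text
time: 34.02
tool_pos: [0.4965, -0.2931, 0.0809]
tcp_rot: [-3.141, -0.0, 0.0]
wrist_force: [1.0, 0.6, 0.3]
width: 0.208
```

```bash
python3 - <<'E'
from fit import *
s,r=st();snap('wrist','w14.png')
im=cv2.imread('pics/raw_w14.png')
cv2.imwrite('pics/c14.png',cv2.resize(im[190:310,210:360],None,fx=5,fy=5,interpolation=cv2.INTER_CUBIC))
E
```

```text
t 34.02 tcp [ 0.4965 -0.2931  0.0809] F [1.  0.6 0.3] w 0.208 
 [[1.0, 0.0, -0.0], [0.0, -1.0, 0.0], [-0.0, -0.0, -1.0]] [-0.58  0.22  1.96 -0.    0.97  0.99]
```

View pics/c14.png

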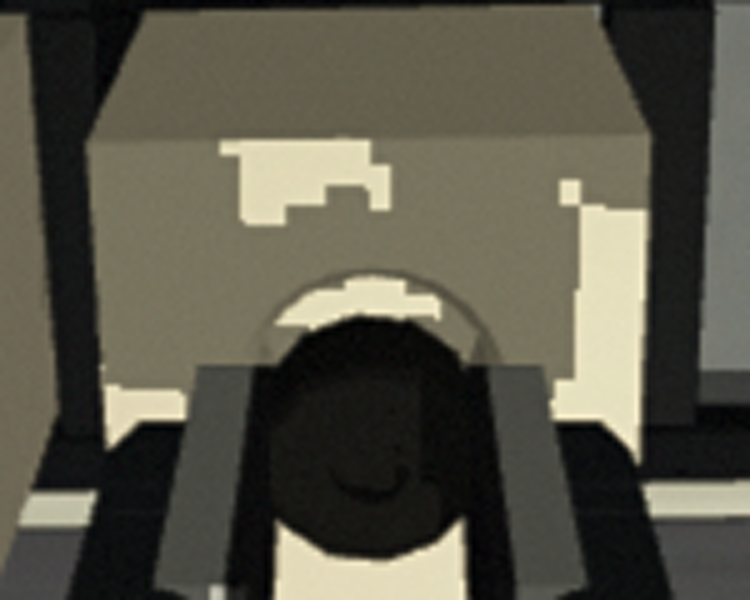

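The plug centre is at about column 370 and the bore rim centre at about 379, so I shift about 0.9 mm right (-y) and insert.

Call:
{"method": "play_rows", "body": {"motion": [[0.0003,0.0009,0,0,10],[0,0,0.002,0,10],[0,0,0.002,0,10],[0,0,0,0,10]]}}

```text
time: 34.58
tool_pos: [0.4966, -0.2941, 0.0767]
tcp_rot: [-3.141, 0.0, 0.001]
wrist_force: [-0.5, 0.2, -0.5]
width: 0.205
```

Call:
{"method": "play_rows", "body": {"motion": [[0,0,0.0015,0,10],[0,0,0.0005,0,10],[0,0,0,0,10]]}}

```text
time: 34.95
tool_pos: [0.4967, -0.2941, 0.0749]
tcp_rot: [-3.141, 0.0, 0.0]
wrist_force: [-0.2, 0.4, 0.2]
width: 0.206
```

Call:
{"method": "play_rows", "body": {"motion": [[0,0,0.001,0,10],[0,0,0.001,0,10],[0,0,0,0,10]]}}

```text
time: 35.33
tool_pos: [0.4968, -0.2942, 0.0734]
tcp_rot: [-3.142, 0.0, 0.0]
wrist_force: [-2.2, 1.0, 3.6]
width: 0.208
```

Call:
{"method": "play_rows", "body": {"motion": [[0,0,0.001,0,10],[0,0,0,0,10]]}}

```text
time: 35.58
tool_pos: [0.4968, -0.2942, 0.0733]
tcp_rot: [-3.142, -0.0, 0.0]
wrist_force: [-5.2, 2.2, 10.9]
width: 0.207
```

Call:
{"method": "play_rows", "body": {"motion": [[0,0,-0.0015,0,10],[0,0,0,0,22],[0,0,0,0,26],[0,0,0,0,32],[0,0,0,0,32]]}}

```text
time: 36.2
tool_pos: [0.4968, -0.2942, 0.0734]
tcp_rot: [-3.142, 0.0, 0.0]
wrist_force: [-0.2, 0.4, -0.6]
width: 0.377
```

Call:
{"method": "play_rows", "body": {"motion": [[0,0,-0.02,0,34],[0,0,-0.04,0,34],[-0.02,0,-0.05,0,50],[-0.03,0,-0.05,0,50],[0,0,0,0,50]]}}

```text
time: 36.83
tool_pos: [0.4484, -0.2963, 0.241]
tcp_rot: [3.134, -0.002, 0.015]
wrist_force: [0.7, -0.3, -0.0]
width: 0.588
```

```bash
python3 - <<'E'
from fit import *
s,r=st();snap('wrist','w15.png')
im=cv2.imread('pics/raw_w15.png');P=np.load('pics/w15.png.npy')
for b in([.4957,-.2261,.073],[.4965,-.292,.073],[.4275,-.2925,.064]):print(np.round(pj(P,[b])[0],1))
cv2.imwrite('pics/c15.png',cv2.resize(im[70:270,170:390],None,fx=3.5,fy=3,interpolation=cv2.INTER_CUBIC))
g=im.max(2)
for b in([.4957,-.2261,.073],[.4965,-.292,.073]):
    u,v=pj(P,[b])[0].astype(int)
    print(u,v)
    for k in range(v-16,v+17,2):print('%3d'%k,' '.join('%3d'%q for q in g[k,u-18:u+19:2]))
E
```

```text
t 36.83 tcp [ 0.4484 -0.2963  0.241 ] F [ 0.7 -0.3 -0. ] w 0.588 
 [[1.0, -0.001, 0.01], [-0.001, -1.0, -0.007], [0.01, 0.007, -1.0]] [-0.63 -0.01  1.89 -0.    1.25  0.94]
[202.9 134.7]
[277.8 133.7]
[278.8 205.4]
202 134
118 166 169 167 169 168 167 168 169 167 168 169 169 171 169 169 170 171 169 172
120 169 169 167 169 166 167 168 166 164 161 160 164 168 171 170 169 169 169 171
122 168 167 168 169 167 168 163 155  96  72  64  57 140 147 170 170 169 169 170
124 167 167 167 167 167 163 121  62  30   9  13  12   9  34 129 166 168 170 169
126 168 167 167 168 160 113  62  13  16  15  16  13  19  15  26 126 168 169 169
128 169 168 168 161 131  70  34  16  17  17  15  14  16  17  11  20 143 169 170
130 168 168 167 157  98  67  17  18  16  13  18  15  17  15  16  11 115 167 169
132 168 167 171 157  89  70  14  17  17  17  16  18  19  14  17  15  30 155 169
134 168 166 168 151  82  70  13  15  17   8  17  18  14  19  14  15  18 138 169
136 167 169 169 152  80  72  14  16  15  12  15  15  17  15  18  15  19 127 170
138 166 170 167 150  90  74  30  15  17  16  13  15  15  18  14  16  17 125 17
[... 1149 characters left out ...]
  38  12  18  18  16  15  16  16  15  16  14  66  71 129 173
135 171 170 171 150  80  12  13  15  14  14  14  17  16  15  14  84  73 131 172
137 171 170 172 150  78  20  15  16  15  18  16  13  14  14  22  86  79 153 170
139 171 170 170 159 113  47  15  14  15  17  18  17  18  16  82  63 102 169 173
141 172 169 172 171 141  84  81  21  14  14  17  12  21  61  77  80 123 171 172
143 171 171 172 172 168 131  85  79  69  52  36  83  84  65  72 110 171 173 172
145 172 173 173 174 173 160 132  95  79  75  72  70  68  91 111 166 173 173 172
147 171 170 171 172 173 173 170 143 123 114 111 111 115 144 173 172 172 171 171
149 173 172 171 172 172 172 171 172 172 169 172 172 176 174 172 174 172 173 173
```

Both plugs sit inside their bores (dark discs within the rims at about (204,134) and (278,132)). Now the knob.

Call:
{"method": "play_rows", "body": {"motion": [[-0.012,-0.002,0.03,0,50],[-0.012,-0.0015,0.05,0,50],[0,0,0.045,0,50],[0,0,0.02,0,50],[0,0,0,0,50]]}}

```text
time: 37.5
tool_pos: [0.4208, -0.2888, 0.0855]
tcp_rot: [-3.137, -0.0, 0.008]
wrist_force: [-0.1, -0.7, -0.6]
width: 0.585
```

Call:
{"method": "play_rows", "body": {"motion": [[0,0,0,0,50]]}}

```text
time: 37.62
tool_pos: [0.4234, -0.2909, 0.089]
tcp_rot: [3.141, 0.0, 0.001]
wrist_force: [0.7, -0.4, 0.4]
width: 0.585
```

```bash
python3 - <<'E'
from fit import *
st();go(.4245,-.2928,.046)
im=cv2.imread('pics/raw_w15.png').max(2)
for k in range(190,228,2):print(k,' '.join('%3d'%q for q in im[k,256:304:2]))
E
```

```text
t 37.62 tcp [ 0.4234 -0.2909  0.089 ] F [ 0.7 -0.4  0.4] w 0.585 
 [[1.0, 0.0, 0.0], [0.0, -1.0, -0.0], [0.0, 0.0, -1.0]] [-0.65  0.1   2.08  0.    0.96  0.92]
shift tool [0.0011 0.0019 0.043 ] yaxis ang -89.99
190  52  52  34  90  90  56  44  44  47  44  46  44  52  52  46  43  43  86  91  91  91  90  92  54
192  57  53  36  92  90  88  46  46  47  44  60  69  67  68  69  65  46  86  91  92  92  91  92  55
194  54  53  30  89  91  89  85  45  45  60  51  26  11  17  25  52  68  85  93  95  94  90  94  55
196  55  54  29  91  92  90  88  45  54  16   4   8   3   4   7   4  27  70  92  93  92  91  93  56
198  54  52  27  92  91  92  91  84  12   5  11   4  11   8   6   5   8  12  88  93  91  91  92  54
200  51  50  28  92  91  90  94  31   2  11   7  15  14  15  11  12   8   7  50  91  90  91  93  54
202  50  51  28  92  90  90  89   9   9  10  16  18  17  15  14  17  13   9  11  88  92  94  94  56
204  53  54  29  91  93  90  66   2   8  19  16  19  15  16  18  21  19  10   8  84  92  94  94  54
206  53  52  30  91  90  90  38   6  16  14  14  18  15  13  19  16  20  17   9  47  91  
[... 310 characters left out ...]

214 125 124 125  87  93  92  92  20  16  16  19  15  17  19  18  22  19  15  36  97  93  93  94 108
216 118 118 118  83  92  93  92  89  12  15  18  19  19  14  18  21  19  13  89  94  92  96  93 109
218 118 114 116 114 112 109 110 110  67  11  12  17  18  20  20  19  19  80 114 114 111 113 114 116
220 116 114 116 112 112 111 109 109 108 108  65  23  23  21  20  61 110 111 113 117 113 113 116 112
222 117 115 113 110 111 112 110 109 108 110 111 110 110 110 110 111 114 114 115 115 112 113 113 112
224 116 116 112 110 111 114 111 111 111 109 113 113 110 109 111 111 112 114 115 115 113 112 112 111
226 118 119 118 118 121 121 117 116 115 111 115 113 114 113 112 110 114 116 116 117 114 115 115 114
```

```bash
python3 - <<'E'
from fit import *
P=np.load('pics/w15.png.npy');print(ray('wrist',281,209.5,.064,P), ray('wrist',268,209.5,.064,P)-ray('wrist',294,209.5,.064,P))
E
```

```text
[ 0.42328292 -0.29463227  0.064     ] [8.31618562e-05 2.52610587e-02 0.00000000e+00]
```

Call:
{"method": "play_rows", "body": {"motion": [[0,0.002,0.015,0,50],[0,0,0.015,0,50],[0,0,0.012,0,50],[0,0,0,0,50],[0,0,0,0,50]]}}

```text
time: 38.25
tool_pos: [0.4228, -0.2927, 0.0464]
tcp_rot: [-3.141, 0.0, 0.0]
wrist_force: [-0.2, 0.2, -0.5]
width: 0.588
```

Call:
{"method": "play_rows", "body": {"motion": [[0,0,0,0,15],[0,0,0,0,15],[0,0,0,0,15],[0,0,0,0,15],[0,0,0,0,15]], "squeeze": 60}}

```text
time: 38.88
tool_pos: [0.4233, -0.2933, 0.0475]
tcp_rot: [3.14, 0.0, 0.002]
wrist_force: [-2.2, -0.1, 5.9]
width: 0.276
```

Call:
{"method": "play_rows", "body": {"motion": [[0,0,-0.004,0,15],[0,0,-0.004,0,15],[0,0,-0.004,0,15],[0,0,0,0,15],[0,0,0,0,15]]}}

```text
time: 39.5
tool_pos: [0.4233, -0.2926, 0.0579]
tcp_rot: [3.141, -0.0, 0.002]
wrist_force: [5.1, -2.7, -9.4]
width: 0.274
```

Call:
{"method": "play_rows", "body": {"motion": [[0,0,-0.0015,0,15],[0,0,0,0,15],[0,-0.004,0,0,15],[0,-0.004,0,0,15],[0,0,0,0,15]]}}

```text
time: 40.12
tool_pos: [0.4231, -0.2839, 0.0591]
tcp_rot: [-3.141, 0.0, -0.001]
wrist_force: [5.9, -0.3, -10.5]
width: 0.275
```

Call:
{"method": "play_rows", "body": {"motion": [[0,-0.008,0,0,15],[0,-0.008,0,0,15],[0,-0.006,0,0,15],[0,0,0,0,15],[0,0,0,0,15]]}}

```text
time: 40.75
tool_pos: [0.4227, -0.2614, 0.0589]
tcp_rot: [-3.14, 0.0, 0.0]
wrist_force: [5.0, 0.1, -9.8]
width: 0.275
```

```bash
python3 - <<'E'
from fit import *
st();snap('top','t3.png',crop=(270,120,430,260),s=4)
E
```

```text
t 40.75 tcp [ 0.4227 -0.2614  0.0589] F [ 5.   0.1 -9.8] w 0.275 
 [[1.0, -0.0, -0.0], [-0.0, -1.0, 0.002], [-0.0, -0.002, -1.0]] [-0.61  0.11  2.14  0.    0.9   0.96]
```

View pics/t3.png

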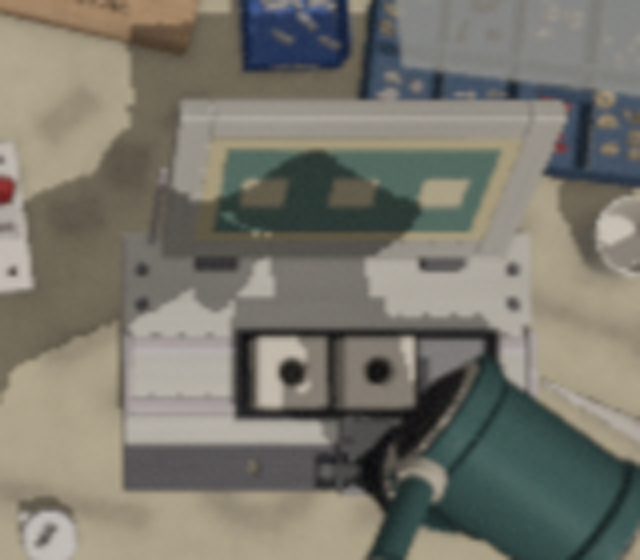

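The shuttle has moved about 30 mm with both plugs dark in their bores. I keep sliding, then ease the knob down.

Call:
{"method": "play_rows", "body": {"motion": [[0,-0.008,0,0,15],[0,-0.008,0,0,15],[0,0,0.004,0,15],[0,0,0.004,0,15],[0,0,0,0,15]]}}

```text
time: 41.42
tool_pos: [0.4226, -0.2455, 0.0552]
tcp_rot: [-3.139, 0.0, 0.003]
wrist_force: [-7.0, 10.4, 22.4]
width: 0.28
```

Call:
{"method": "play_rows", "body": {"motion": [[0,-0.003,0,0,15],[0,-0.003,0,0,15],[0,-0.002,0,0,15],[0,0,0,0,15]]}}

```text
time: 41.92
tool_pos: [0.4225, -0.2405, 0.0548]
tcp_rot: [3.139, 0.001, -0.002]
wrist_force: [-7.6, -0.5, 16.0]
width: 0.274
```

Call:
{"method": "play_rows", "body": {"motion": [[0,-0.002,0,0,15],[0,-0.002,0,0,15],[0,0,0,0,15]]}}

```text
time: 42.3
tool_pos: [0.4223, -0.2346, 0.0516]
tcp_rot: [-3.142, -0.0, 0.001]
wrist_force: [1.6, -3.3, -8.8]
width: 0.281
```

Call:
{"method": "play_rows", "body": {"motion": [[0,-0.0015,0,0,15],[0,-0.0015,0,0,15],[0,0,0,0,15]]}}

```text
time: 42.68
tool_pos: [0.4223, -0.2323, 0.0515]
tcp_rot: [3.14, 0.001, -0.002]
wrist_force: [1.1, -7.2, -10.6]
width: 0.278
```

Call:
{"method": "play_rows", "body": {"motion": [[0,0.0015,0.002,0,15],[0,0,0.002,0,15],[0,0,0.001,0,15],[0,0,0,0,15]]}}

```text
time: 43.18
tool_pos: [0.4222, -0.2327, 0.0476]
tcp_rot: [-3.141, -0.0, 0.002]
wrist_force: [-4.6, 1.0, 2.4]
width: 0.277
```

Call:
{"method": "play_rows", "body": {"motion": [[0,0,0,0,30],[0,0,0,0,40],[0,0,0,0,50],[0,0,0,0,50]]}}

```text
time: 43.68
tool_pos: [0.4231, -0.2333, 0.0472]
tcp_rot: [3.141, -0.0, 0.001]
wrist_force: [-0.4, -0.2, 0.7]
width: 0.587
```

Call:
{"method": "play_rows", "body": {"motion": [[0,0,-0.02,0,50],[0,0,-0.05,0,50],[0,0,-0.05,0,50],[0,0,-0.05,0,50],[0.01,0,-0.02,0,50]]}}

```text
time: 44.3
tool_pos: [0.4342, -0.2341, 0.2411]
tcp_rot: [3.138, -0.001, 0.008]
wrist_force: [1.2, 0.5, 0.3]
width: 0.585
```

Call:
{"method": "play_rows", "body": {"motion": [[0,0,0,0,50],[0,0,0,0,50]]}}

```text
time: 44.55
tool_pos: [0.4318, -0.2327, 0.2355]
tcp_rot: [-3.14, -0.0, 0.004]
wrist_force: [-0.5, 0.4, -0.4]
width: 0.586
```

```bash
python3 - <<'E'
from fit import *
s,r=st();snap('wrist','w16.png');snap('top','t4.png');snap('scene','s5.png')
im=cv2.imread('pics/raw_w16.png');P=np.load('pics/w16.png.npy');g=im.max(2)
def cc(mask,u,v,w):
    m=np.zeros_like(mask);m[v-w:v+w,u-w:u+w]=mask[v-w:v+w,u-w:u+w]
    n,l,stt,c=cv2.connectedComponentsWithStats(m)
    i=1+np.argmin(np.hypot(*(c[1:]-[u,v]).T)+1e3*(stt[1:,4]<60));return stt[i],c[i]
for n,b,t in(('L',[.4948,-.1661,.068],45),('M',[.4955,-.232,.068],45)):
    u,v=pj(P,[b])[0].astype(int)
    S,c=cc((g<t).astype(np.uint8),u,v,16);S2,c2=cc((g<140).astype(np.uint8),u,v,19)
    print(n,(u,v),'plug',S,np.round(ray('wrist',*c,.068,P)[:2],4),'bore',S2,np.round(ray('wrist',*c2,.073,P)[:2],4))
u,v=pj(P,[[.4223,-.2333,.064]])[0].astype(int);print('knob',u,v)
for k in range(v-16,v+18,3):print(k,' '.join('%3d'%q for q in g[k,u-26:u+28:2]))
# rod in scene / top compare
for n,a,b,p in(('scene','raw_scene0.png','raw_s5.png',[.487,.1357,.08]),('top','raw_top0.png','raw_t4.png',[.487,.1357,.08])):
    A=cv2.imread('pics/'+a).astype(int);B=cv2.imread('pics/'+b).astype(int);u,v=proj(n,p).astype(int)
    d=np.abs(A-B).max(2)[v-20:v+20,u-15:u+15];print(n,(u,v),'diff mean',d.mean(),'n>40',(d>40).sum())
E
```

```text
t 44.55 tcp [ 0.4318 -0.2327  0.2355] F [-0.5  0.4 -0.4] w 0.586 
 [[1.0, 0.0, -0.002], [0.0, -1.0, 0.001], [-0.002, -0.001, -1.0]] [-0.54 -0.09  1.98 -0.    1.26  1.03]
L (np.int64(207), np.int64(113)) plug [195 102  23  24 434] [ 0.495 -0.165] bore [191 101  28  30 670] [ 0.494  -0.1648]
M (np.int64(283), np.int64(113)) plug [270 101  23  23 412] [ 0.4965 -0.2296] bore [268  99  29  30 673] [ 0.4952 -0.2307]
knob 284 193
177  56  55  35  92  91  92  50  46  47  48  62  69  68  50  67  69  61  90  92  96  94  94  93  90  55  54  57
180  53  55  35  92  95  95  91  49  47  38   1   6   9   4   7   4   9  49  94  94  95  92  96  88  54  56  54
183  57  58  31  91  95  93  93  91   5   0   9   9  11   9  13  10   6   8  14  88  92  93  93  90  56  57  56
186  54  51  49  88  93  92  95  33   5  14  15  18  15  14  15  15  17  12   5  48  94  93  94  90  51  50  52
189  51  50  52  83  95  95  89   7  12  18  20  18  17  18  17  18  18  16  15  13  91  93  95  87  50  54  52
192  55  53  53  82  94  93  72   6  13  17  19  18  19  17  16  16  21  19  19  13  87  95  97  85  51  52  54
195  50  52  52  75  95  94  92  11  15  17  16  18  21  17  21  17  18  17  16  17  92  96  95  86  50  51  51
198 114 113 113  80  95  95  96  24  11  18  16  19  23  20  18  21  21  20  12  52  95  94  98  87 139 141 138
201 113 117 114  80  96  94  98  99  42  12  17  19  19  21  21  20  18  12  49  95  97  95  94  88 132 132 127
204 118 114 119 116 118 117 121 125 129 132  56  13  13   9  12  16  79 146 149 149 146 142 137 137 131 126 122
207 113 116 120 122 121 121 126 131 137 137 143 146 149 147 150 151 150 147 150 148 145 140 141 137 129 125 123
210 116 117 121 124 125 129 133 135 138 146 147 148 147 148 150 151 148 148 145 144 142 142 139 135 132 127 123
scene (np.int64(256), np.int64(230)) diff mean 25.4625 n>40 326
top (np.int64(233), np.int64(213)) diff mean 31.574166666666667 n>40 637
```

```bash
python3 - <<'E'
from fit import *
P=np.load('pics/w9.png.npy')
print('rod top',ray('wrist',765/1.42,223/1.42,.102,P),'flange',ray('wrist',707/1.42,215/1.42,.056,P))
for n,a,b in(('top','raw_t2.png','raw_t4.png'),('scene','raw_s5.png','raw_s5.png')):
    A=cv2.imread('pics/'+a).astype(int);B=cv2.imread('pics/'+b).astype(int);u,v=proj(n,[.487,.1357,.09]).astype(int)
    d=np.abs(A-B).max(2)[v-8:v+9,u-8:u+9];print(n,d.mean(),d.max())
B=cv2.imread('pics/raw_s5.png').astype(int)
for z in(.099,.08,.06):
    u,v=np.round(proj('scene',[.487,.1357,z])).astype(int);print(z,(u,v),[tuple(B[v,k]) for k in range(u-12,u+13,3)])
finish_job()
E
```

```text
rod top [0.49079938 0.13504189 0.102     ] flange [0.48759614 0.1377021  0.056     ]
top 55.35640138408304 113
scene 0.0 0
0.099 (np.int64(256), np.int64(223)) [(np.int64(191), np.int64(207), np.int64(217)), (np.int64(132), np.int64(145), np.int64(153)), (np.int64(181), np.int64(197), np.int64(207)), (np.int64(154), np.int64(172), np.int64(180)), (np.int64(176), np.int64(196), np.int64(204)), (np.int64(149), np.int64(170), np.int64(181)), (np.int64(218), np.int64(233), np.int64(240)), (np.int64(12), np.int64(13), np.int64(13)), (np.int64(223), np.int64(237), np.int64(243))]
0.08 (np.int64(257), np.int64(231)) [(np.int64(215), np.int64(230), np.int64(237)), (np.int64(216), np.int64(231), np.int64(238)), (np.int64(192), np.int64(210), np.int64(224)), (np.int64(98), np.int64(106), np.int64(113)), (np.int64(80), np.int64(88), np.int64(94)), (np.int64(220), np.int64(237), np.int64(244)), (np.int64(158), np.int64(175), np.int64(187)), (np.int64(103), np.int64(121), np.int64(129)), (np.int64(79), np.int64(103), np.int64(113))]
0.06 (np.int64(257), np.int64(238)) [(np.int64(106), np.int64(123), np.int64(139)), (np.int64(29), np.int64(50), np.int64(84)), (np.int64(52), np.int64(67), np.int64(92)), (np.int64(84), np.int64(93), np.int64(98)), (np.int64(86), np.int64(95), np.int64(101)), (np.int64(74), np.int64(82), np.int64(102)), (np.int64(32), np.int64(55), np.int64(91)), (np.int64(34), np.int64(58), np.int64(95)), (np.int64(33), np.int64(57), np.int64(94))]
the job is handed in; nothing more can be done
```

I finished the job and handed it in; no verdict was given. Only two blanks were there, in the left and middle nests, and both bores are closed.

- **Gauging:** the left bore measured about 33 mm deep and the middle one about 16 mm. I put a long (28 mm) plug in the left bore and a short (12 mm) plug in the middle one. On the second touch the rod was pressed harder than needed (32 N) and shifted slightly in the grip. Both depths still clearly give those plug lengths.
- **Plugs:** the last wrist picture shows each plug inside its bore, within about 1.6 mm of the bore's centre.
- **Shuttle:** it moved about 60 mm to the left. The plunger is back at its original height: the tool was at 47.2 mm on release and 47.5 mm when it first gripped the knob.
- **Depth rod:** I put it back in its stand. A picture right after release showed it upright with the flange on the stand, within about 4 mm of the stand's centre by my pixel readings.

**Unclear check:** comparing the top and scene pictures around the stand showed differences. I put these down to the arm and its changing shadows but did not confirm it. I had used all the allowed picture views by then, so the rod was not looked at again at the end. The arm passed well above it afterwards with no unusual forces.

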